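# Load the snack caddy

## Robot

A 6-joint arm with a two-finger parallel gripper is mounted at the origin on a cart in front of the work surface, level with it; the furniture and walls round the work are solid. World frame = base frame: x ahead of the robot, y to its left, z up, the work surface at z = 0. Lengths are in m, angles in rad, forces in N, time in s.
With the tool pointing down it reaches from about 0.3 to 0.775 m from the base axis. Payload 14.6 kg.
Tool frame: the origin (TCP) lies at the very end of the fingers, on their centre line; the grasp point (between the pads) lies 19 mm behind it; z points along the fingers, y is the direction in which the jaws open and shut (so a half turn about z gives the same grasp; the last joint's range is limited). The gripper opens to 94 mm and grips with 3 to 60 N. Pads are 16 mm wide; open, the fingers measure 119 mm over their backs; the gripper's body (75 mm by 177 mm) begins 78 mm behind the grasp point.
Start: joints at [1.116, 0.3, 1.521, -0, 1.321, -0.067], TCP at [0.208, 0.509, 0.205] pointing down, gripper open.
Joint ranges: [-3.03, 3.03], [-0.79, 2.21], [0.23, 2.52], [-1.04, 4.18], [0, 3.07], [-2.55, 2.55]. Speed limits (rad/s): [2.22, 2.22, 2.57, 3.14, 3.14, 3.14].

## Interface

Orientations are given as [roll, pitch, yaw] about the fixed x, y, z axes, in that order (R = Rz(yaw) Ry(pitch) Rx(roll)).
In Python, from station import ctrl, vision, ticket gives the robot as it stands.
- The arm moves only by the tool step_arm, never from a script. Its argument "steps" is a list of rows, each an object of numbers: "x", "y", "z": the shift along the tool's x, y, z in m; "ax", "ay", "az": the turn, a rotation vector about the tool's x, y, z in degrees; "claw": the finger opening in m, from 0 to 0.094. A call has 1 to 5 rows; each row shifts and turns the pose as measured when the row begins, along the tool's axes as they then stand; what a row does not reach is not made up. A row lasts 1/12 s, in which the tool goes at most 41.7 mm and 7.16 degrees, less where a joint would pass 70% of its speed; a pose out of reach is approached as far as the arm can. A call with a gripper value outside its range is refused whole. The fingers move at their own pace and stop on an object; "grip_force" is the grip in N (left out, the last holds). Time passes only in rows, so rows that do not move let the fingers close. It gives the time, the measured TCP pose, the force and the opening at its end, in the units of the state.
- ctrl.get_obs(): the state, without advancing time (a new reading comes with each control period).
- vision.camera(name): name is "scene" or "side" or "wrist"; returns (picture, depth): 400x640x3 uint8, red, green, blue; 400x640 float32, m along the optical axis (not along the pixel's ray), 0 where there is no reading.
- vision.camera_params(name): a dict with "fov_y" (degrees; the focal length in pixels is half the picture's height over the tangent of half this angle, whatever the lens; pixels are square), "cx", "cy" (the principal point, pixels), "k1" (the pictures are not rectified: a ray, as slopes to the right and down, at radius r is drawn at 1 + k1 r^2 times it, then the intrinsics apply), "origin" and "attitude" of the camera in the world; the wrist camera has in their place "mount" (4x4, takes a point from camera to tool coordinates, whose origin is the TCP and whose axes are the flange's). Camera axes: x right, y up, looking along -z (the intrinsics and any distortion apply to the point x, -y, -z); pixel columns grow to the right and rows downward; lengths in m; the calibration is good to about 2 mm. A picture is of the moment at which its call begins: read the wrist's pose just before it. camera_params takes no time and is no camera call.
- ticket.hand_in(): hands the job in, once; it reports no verdict.
The state is a dict: "time_s": time; "qpos": joint angles; "joint_vel": joint speeds; "tau": joint torques, N m; "ee_pos": TCP position; "eef_rot": TCP orientation; "force": force on the tool from outside, world axes, zero at the start; "moment": the same for the moment, N m; "grip_width": finger opening in m.
Only numpy, scipy, OpenCV 4.12 (cv2) and the standard library are available. Lean on these libraries where they do the work, as an engineer would, in place of code of your own. Each camera call takes 0.05 s, during which the arm holds its last target.

## Task

Load the wooden snack caddy: lay the standing drinks can gently on its side in the half-round steel cradle, its bottom close up to the wooden end plate and its ring-pull top at the open end, and set the mandarin in the round cup beside it. Lay the can down, do not drop it, and leave the white mug and the spice jar where they stand.

Things in the scene. Friction and masses are not known exactly. Their poses are not given: they have to be found in the camera images.
- can_center (a point): Centre of the drinks can, an upright closed metal can 53 mm in diameter and 134 mm tall (about 0.2 kg), half-way up on its axis. Its z axis points along the can from the bottom to the ring-pull top, so vertical at the start. The can narrows a little in its last 12 mm at the top.
- can_top (a point): Middle of the can's top end (the ring-pull end), 67 mm along the can's axis from its centre.
- caddy_cradle (a point): Where the can's centre lies when laid with its bottom touching the end plate: on the axis of the half-round steel trough, 50.5 mm above the worktop. z up, y along the trough toward the end plate, x across the board toward the cup. The caddy is fixed; the trough cups only the lowest quarter of the can (44 mm wide outside, edges 19 mm below its axis), so fingers pass down beside it.
- caddy_plate (a point): Inner face of the wooden end plate (56 mm wide, 8 mm thick) on the trough's axis, 67 mm in +y of the cradle point; the plate's top is 21 mm higher. Same axes as the cradle's. The caddy's board is 196 x 170 mm and 12 mm thick.
- caddy_open (a point): Open end of the trough, on its axis, 58 mm in -y of the cradle point (trough 125 mm long, inner radius 27 mm); the can's top sticks out about 9 mm beyond it. Same axes as the cradle's.
- mandarin_center (a point): Centre of the mandarin, a ball-like orange fruit 58 mm across and 53 mm tall (about 0.09 kg), half-way up.
- caddy_cup (a point): Middle of the mouth of the round wooden cup on the caddy, 26 mm above the worktop; the inner diameter is 47 mm, the outer 59 mm, the cup 14 mm deep. The mandarin sits on its rim with its centre about 19 mm above this point. Same axes as the cradle's; the cup lies 100 mm in +x and 30 mm in +y of the cradle point.
- white_mug: Bystander: white mug, 97 mm tall, origin at the centre of its underside.
- spice_jar: Bystander: spice jar with a yellow cap, 42 mm across and 96 mm tall, origin at the centre of its underside.
There are look-alikes about, which are no part of the job. What is shaped like the part that bears can_center but pink is not meant.

How it is judged:
By the outcome, as a careful person would: the job done as asked, in the order asked, and still so for the second after the job is handed in, with the robot touching nothing.
It also fails if it takes over 48 s, if anything falls off the work surface, if the arm or the gripper's body presses on something with over 40 N, if the wrist force passes 120 N, or if a joint passes its speed limit or range.

## Working session

There is one attempt and no reset: what is moved stays moved. The work goes in short steps, Python scripts to look and compute and a tool call to move; the robot and the scene stay as the last step left them, time stands still between calls to the robot, and variables do not carry over. Pictures are saved under pics/ and viewed, and the job is handed in when it is done.

Besides the shell and the picture viewer there is one more tool, called after ">>>" as name([rows], argument=value, ...), one row to a line, values as JSON. step_arm: Moves the arm, as the interface text tells. Its arguments: {"type":"object","properties":{"steps":{"type":"array"},"grip_force":{"type":"number"}},"required":["steps"]}

```bash
mkdir -p pics; ls; cat > h.py <<'E'
import numpy as np, cv2, pickle
from scipy.spatial.transform import Rotation as R
from station import ctrl, vision, ticket
def snap(n,tag):
    o=ctrl.get_obs(); im,d=vision.camera(n); p=vision.camera_params(n)
    cv2.imwrite(f'pics/{tag}.png',im[:,:,::-1]); pickle.dump((o,im,d,p),open(f'{tag}.pkl','wb')); return o,im,d,p
def att(a):
    a=np.array(a,float)
    return a if a.shape==(3,3) else R.from_euler('xyz',a).as_matrix()
def pose(p,o):
    if 'mount' in p:
        M=np.array(p['mount']); T=np.eye(4); T[:3,:3]=att(o['eef_rot']); T[:3,3]=o['ee_pos']; return T@M
    T=np.eye(4); T[:3,:3]=att(p['attitude']); T[:3,3]=p['origin']; return T
def rays(p,uv):
    f=200/np.tan(np.radians(p['fov_y'])/2)
    K=np.array([[f,0,p['cx']],[0,f,p['cy']],[0,0,1]])
    return cv2.undistortPoints(np.array(uv,float).reshape(-1,1,2),K,np.array([p['k1'],0,0,0.])).reshape(-1,2)
def world(tag,uv,z=None):
    o,im,d,p=pickle.load(open(f'{tag}.pkl','rb')); T=pose(p,o); uv=np.array(uv,float).reshape(-1,2)
    s=rays(p,uv); c=np.c_[s[:,0],-s[:,1],-np.ones(len(s))]
    if z is None:
        D=np.array([d[int(round(v)),int(round(u))] for u,v in uv]); return c*D[:,None]@T[:3,:3].T+T[:3,3]
    w=c@T[:3,:3].T; return T[:3,3]+w*((z-T[2,3])/w[:,2])[:,None]
def cloud(tag):
    d=pickle.load(open(f'{tag}.pkl','rb'))[2]; v,u=np.mgrid[0:400,0:640]
    uv=np.c_[u.ravel(),v.ravel()]; return world(tag,uv).reshape(400,640,3),d
E
python3 - <<'E'
from h import *
for n in ['scene','side','wrist']:
    o,im,d,p=snap(n,n+'0'); print(n,p,(d>0).mean())
print(o)
E
```

```text
pics
scene {'fov_y': 52.29276131381969, 'cx': 323.0040034470354, 'cy': 203.02134334618464, 'k1': -0.06066395348087769, 'origin': array([-0.25592866, -0.65221778,  0.91124949]), 'attitude': array([ 0.83974099,  0.00432882, -1.0076572 ])} 0.99612109375
side {'fov_y': 43.164570036733764, 'cx': 321.4783614814499, 'cy': 199.06011589988466, 'k1': -0.057939528912897297, 'origin': array([ 9.82562920e-04, -1.29169788e+00,  7.19419574e-01]), 'attitude': array([ 1.10758163,  0.01531826, -0.4293914 ])} 0.99156640625
wrist {'fov_y': 64.66291555309283, 'cx': 319.45072838067375, 'cy': 204.09865793427886, 'k1': -0.04099290233706122, 'mount': array([[-9.95137355e-04,  9.58824930e-01,  2.83996063e-01,
         8.37449083e-02],
       [ 9.99999450e-01,  8.59776427e-04,  6.01282052e-04,
        -1.71404055e-03],
       [ 3.32351101e-04,  2.83996505e-01, -9.58825258e-01,
        -1.78433901e-01],
       [ 0.00000000e+00,  0.00000000e+00,  0.00000000e+00,
         1.00000000e+00]])} 0.99616015625
{'time_s': 0.1, 'qpos': array([ 1.11637547e+00,  3.00452309e-01,  1.52154810e+00, -4.13953807e-05,
        1.32069820e+00, -6.66025642e-02]), 'joint_vel': array([-0.00076614, -0.00077323, -0.00205359, -0.00206753,  0.00046027,
        0.00064041]), 'tau': array([ 7.45612579e-04, -5.32637680e+01, -3.53290915e+01,  7.08927191e-02,
        2.34624505e-02, -7.13372401e-05]), 'ee_pos': array([0.20789775, 0.50892478, 0.20491059]), 'eef_rot': array([-3.14048648e+00, -3.35981664e-05,  2.75378461e+00]), 'force': array([-0.06722659,  0.23298213, -0.20448393]), 'moment': array([-0.01139796, -0.04100688,  0.03819649]), 'grip_width': 0.09387681051679318}
```

View pics/scene0.png

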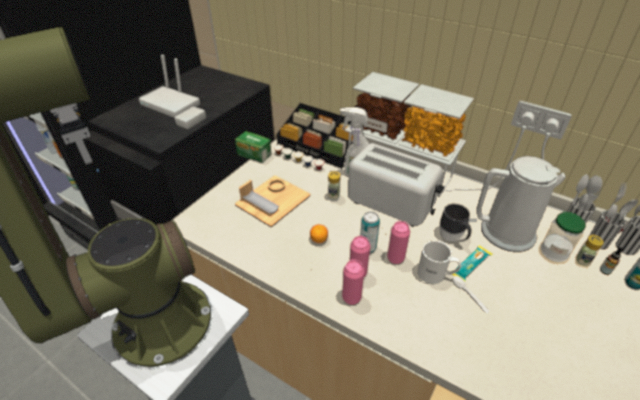

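View pics/side0.png

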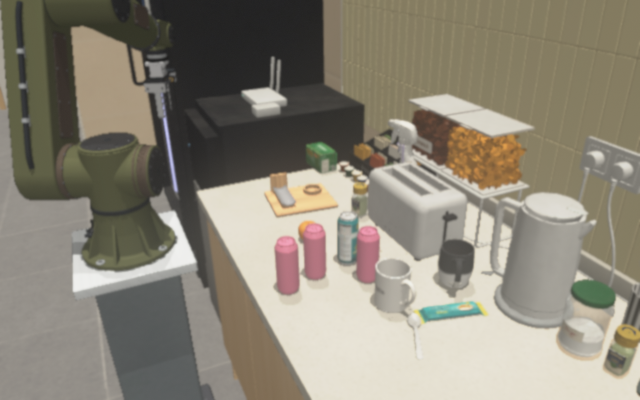

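View pics/wrist0.png

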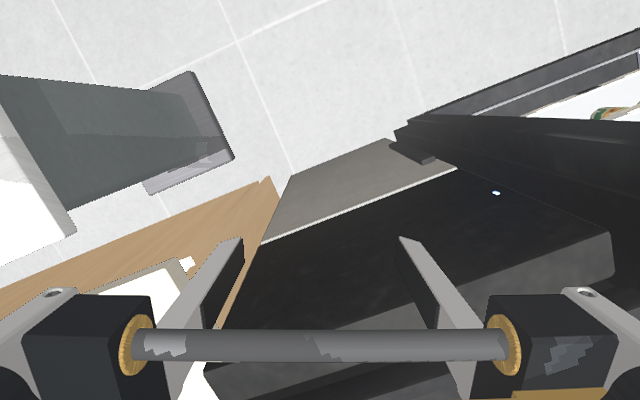

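The can candidates in the scene view are the white/teal one at (370,232) and three pink ones at (400,243), (360,258) and (352,283). Pink is excluded, so the teal one is meant. The mandarin is at (319,234), the caddy at (270,198) with its end plate at (245,190), the mug at (435,262), and the yellow-cap jar at (334,184). I'll confirm in a crop and measure.

```bash
python3 - <<'E'
from h import *
im=cv2.imread('pics/scene0.png'); cv2.imwrite('pics/c1.png',cv2.resize(im[160:310,225:475],(800,480),interpolation=cv2.INTER_CUBIC))
im=cv2.imread('pics/side0.png'); cv2.imwrite('pics/c2.png',cv2.resize(im[150:300,240:440],(800,600),interpolation=cv2.INTER_CUBIC))
for tag in ['scene0','side0']:
    P,d=cloud(tag); m=(P[...,0]>.1)&(P[...,0]<.9)&(P[...,1]>-.5)&(P[...,1]<.7)&(np.abs(P[...,2])<.01)&(d>0); print(tag,'table z',np.median(P[m][:,2]))
print(world('scene0',[[370,216],[370,235],[319,234],[400,228],[360,243],[352,268],[435,250],[334,175],[245,190],[277,185],[265,203]]).round(3))
print(world('side0',[[347,217],[347,240],[307,230],[368,235],[315,230],[287,243],[393,280],[361,188],[277,180],[312,189],[285,197]]).round(3))
E
```

```text
scene0 table z -0.00028080558706816694
side0 table z 0.000789132851287011
[[ 0.501 -0.324  0.131]
 [ 0.479 -0.339  0.083]
 [ 0.435 -0.198  0.048]
 [ 0.503 -0.414  0.13 ]
 [ 0.398 -0.349  0.131]
 [ 0.316 -0.371  0.13 ]
 [ 0.545 -0.511  0.059]
 [ 0.646 -0.121  0.095]
 [ 0.472  0.116  0.05 ]
 [ 0.585  0.073  0.012]
 [ 0.479  0.041  0.023]]
[[ 0.498 -0.333  0.131]
 [ 0.489 -0.352  0.079]
 [ 0.385 -0.351  0.133]
 [ 0.5   -0.433  0.133]
 [ 0.401 -0.36   0.133]
 [ 0.324 -0.381  0.131]
 [ 0.493 -0.556  0.09 ]
 [ 0.643 -0.14   0.097]
 [ 0.476  0.113  0.053]
 [ 0.587  0.089  0.008]
 [ 0.474  0.038  0.026]]
```

View pics/c1.png

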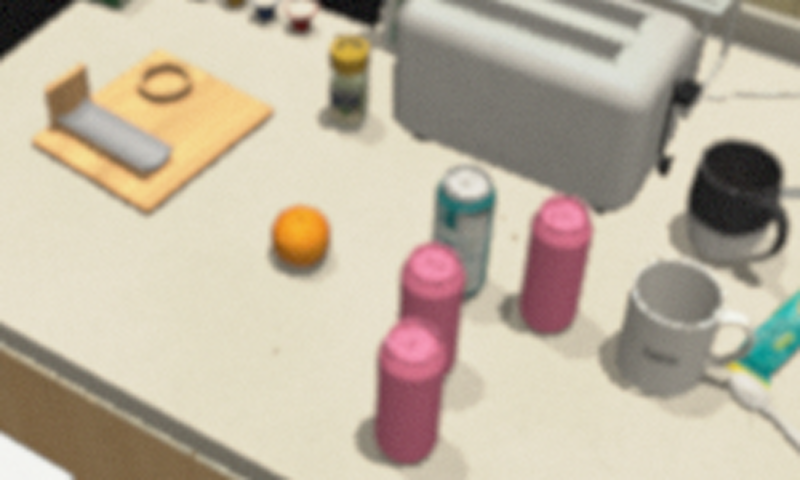

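View pics/c2.png

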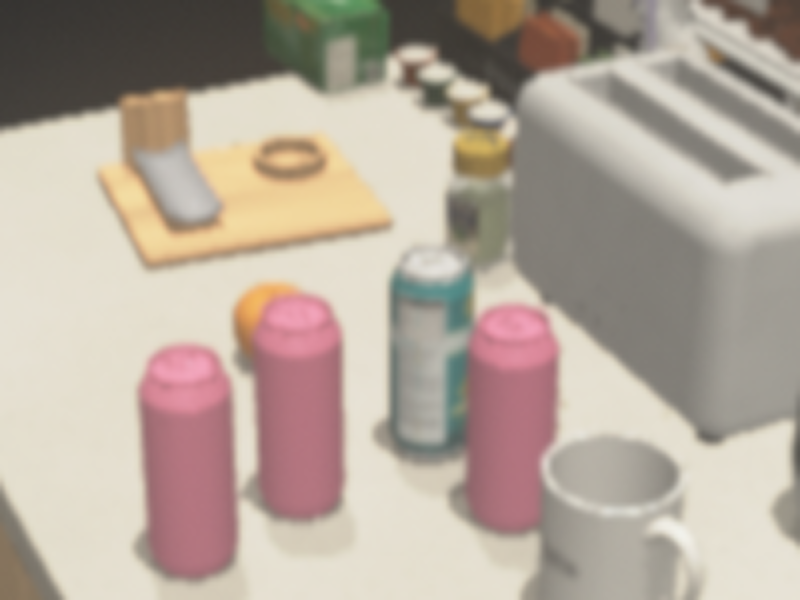

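The crops confirm it: the only can with a silver ring-pull top and a teal/white body is at scene (370,232) and side (347,237). Next I'll fit precise poses from the depth clouds.

```bash
python3 - <<'E'
from h import *
from scipy.optimize import least_squares
for tag in ['scene0','side0']:
    P,d=cloud(tag); im=pickle.load(open(tag+'.pkl','rb'))[1]; hsv=cv2.cvtColor(im,cv2.COLOR_RGB2HSV)
    def sel(x,y,r,z0,z1): return P[(np.hypot(P[...,0]-x,P[...,1]-y)<r)&(P[...,2]>z0)&(P[...,2]<z1)&(d>0)]
    print('==',tag)
    for nm,x,y in [('can',.5,-.33),('p1',.5,-.42),('p2',.4,-.355),('p3',.32,-.377)]:
        q=sel(x,y,.045,.02,.115)
        s=least_squares(lambda c:np.hypot(q[:,0]-c[0],q[:,1]-c[1])-.0265,[x+.01,y+.01],loss='soft_l1',f_scale=.002)
        t=sel(s.x[0],s.x[1],.03,.125,.14)
        print(nm,s.x.round(4),len(q),np.median(abs(s.fun)).round(4),'top',t.mean(0).round(4),len(t))
    q=P[(hsv[...,0]>5)&(hsv[...,0]<18)&(hsv[...,1]>190)&(np.hypot(P[...,0]-.44,P[...,1]+.2)<.06)&(P[...,2]>.005)]
    s=least_squares(lambda c:np.sqrt(((q-np.r_[c[:2],.0265])**2/np.array([.029,.029,.0265])**2).sum(1))*.028-.028,[.44,-.2],loss='soft_l1',f_scale=.002)
    print('mandarin',s.x.round(4),len(q),np.median(abs(s.fun)).round(4))
    # plate & trough
    q=sel(.478,.1,.06,.045,.08); print('plate',len(q),q.min(0).round(3),q.max(0).round(3),q.mean(0).round(4))
    b=P[(P[...,0]>.38)&(P[...,0]<.72)&(P[...,1]>-.1)&(P[...,1]<.25)&(P[...,2]>.006)&(P[...,2]<.018)&(d>0)]
    r=cv2.minAreaRect((b[:,:2]*1000).astype(np.float32)); print('board',len(b),r)
    t=P[(P[...,0]>.3)&(P[...,0]<.95)&(P[...,1]>-.48)&(P[...,1]<0)&(P[...,2]>.14)&(P[...,2]<.25)&(d>0)]; print('tall',t.min(0).round(3),t.max(0).round(3))
    j=sel(.65,-.13,.04,.085,.11);print('jar',j.mean(0).round(3))
    m=sel(.5,-.54,.12,.02,.11);print('mug',np.percentile(m,[2,98],axis=0).round(3))
E
python3 - <<'E'
import sys; sys.path.insert(0,'.')
import os; os.chdir('.')
from h import *
# top-down map
for tag in ['scene0','side0']:
    P,d=cloud(tag); im=pickle.load(open(tag+'.pkl','rb'))[1]
    x,y=P[...,0],P[...,1]; m=(d>0)&(x>.36)&(x<.71)&(y>-.06)&(y<.2)&(P[...,2]<.09)
    o=np.zeros((520,700,3),np.uint8)
    for X,Y,c in zip(x[m],y[m],im[m]): cv2.circle(o,(int((X-.36)*2000),int((.2-Y)*2000)),5,tuple(int(v) for v in c[::-1]),-1)
    cv2.imwrite(f'pics/td_{tag}.png',o)
E
```

```text
== scene0
can [ 0.5002 -0.3246] 294 0.0007 top [ 0.4967 -0.3264  0.1297] 160
p1 [ 0.5086 -0.4128] 450 0.0007 top [ 0.5063 -0.4136  0.1311] 189
p2 [ 0.4012 -0.3457] 230 0.0005 top [ 0.3992 -0.3465  0.1308] 212
p3 [ 0.3205 -0.3718] 471 0.0005 top [ 0.3187 -0.3724  0.1306] 250
mandarin [ 0.4532 -0.1848] 138 0.001
plate 107 [0.452 0.109 0.045] [0.508 0.125 0.073] [0.478  0.1168 0.0599]
board 1535 ((543.6514892578125, 96.60690307617188), (379.5517578125, 231.4763641357422), 67.03791046142578)
tall [ 0.631 -0.44   0.14 ] [ 0.95  -0.058  0.25 ]
jar [ 0.642 -0.124  0.093]
mug [[ 0.472 -0.583  0.022]
 [ 0.547 -0.424  0.1  ]]
== side0
can [ 0.5018 -0.3282] 671 0.0011 top [ 0.5005 -0.3315  0.1307] 181
p1 [ 0.5107 -0.4154] 723 0.001 top [ 0.509  -0.4186  0.1306] 208
p2 [ 0.4031 -0.3491] 752 0.001 top [ 0.4015 -0.3525  0.1305] 202
p3 [ 0.3228 -0.3743] 810 0.001 top [ 0.3208 -0.3781  0.1303] 233
mandarin [ 0.44 -0.2 ] 0 nan
plate 137 [0.453 0.108 0.045] [0.51  0.122 0.073] [0.4805 0.1153 0.0591]
board 1284 ((550.021484375, 105.07180786132812), (359.7056579589844, 232.5867156982422), 66.73954772949219)
tall [ 0.635 -0.46   0.14 ] [ 0.95  -0.072  0.25 ]
jar [ 0.645 -0.128  0.094]
mug [[ 0.474 -0.589  0.023]
 [ 0.548 -0.426  0.104]]
  return _methods._mean(a, axis=axis, dtype=dtype,
  ret = ret.dtype.type(ret / rcount)
```

View pics/td_scene0.png

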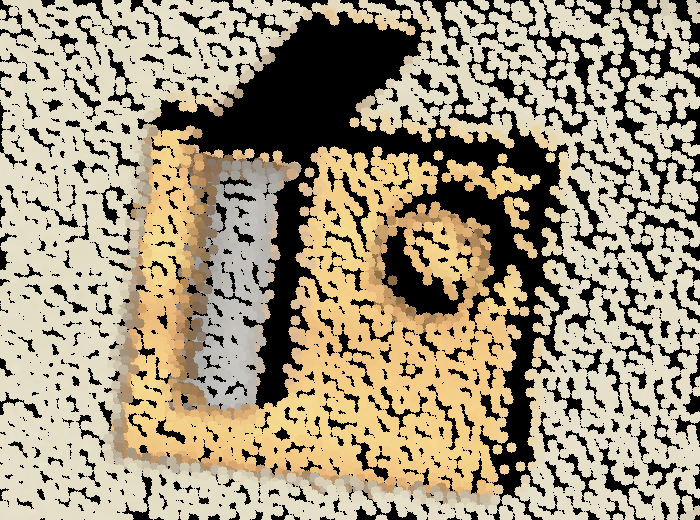

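```bash
cat >> h.py <<'E'
import sys,json
LOG='log.jsonl'
def log(o):
    open(LOG,'a').write(json.dumps({k:np.array(o[k]).tolist() for k in ['time_s','qpos','ee_pos','eef_rot']})+'\n')
def Rt(tz,tx):
    z=np.array(tz,float);z/=np.linalg.norm(z);x=np.array(tx,float);x-=z*(x@z);x/=np.linalg.norm(x)
    return np.c_[x,np.cross(z,x),z]
def plan(p1,R1,step=.040,deg=6.8,o=None,p0=None,R0=None):
    if p0 is None:
        o=ctrl.get_obs(); log(o); p0=np.array(o['ee_pos']); R0=att(o['eef_rot'])
        print('t',round(o['time_s'],2),'pos',p0.round(4),'q',np.round(o['qpos'],3),'F',np.round(o['force'],1),'w',round(o['grip_width'],4))
    rv=R.from_matrix(R0.T@R1).as_rotvec()
    n=int(np.ceil(max(np.linalg.norm(p1-p0)/step,np.degrees(np.linalg.norm(rv))/deg,1)))
    rows=[]
    for i in range(n):
        Ra=R0@R.from_rotvec(rv*i/n).as_matrix(); s=Ra.T@((p1-p0)/n); a=np.degrees(rv/n)
        r={k:round(float(v),4) for k,v in zip('xyz',s) if abs(v)>5e-5}; r.update({k:round(float(v),2) for k,v in zip(['ax','ay','az'],a) if abs(v)>.02}); rows.append(r)
    for i in range(0,n,5): print(json.dumps(rows[i:i+5]))
E
python3 - <<'E'
from h import *
a=np.radians(83)
plan(np.array([.45,0,.25]),Rt([0,0,-1],[np.cos(a),np.sin(a),0]))
E
```

```text
t 0.15 pos [0.2079 0.509  0.205 ] q [ 1.116  0.3    1.521  0.     1.321 -0.067] F [-1.3  0.5  0.7] w 0.0937
[{"x": -0.0278, "y": -0.0253, "z": -0.003, "az": 4.99}, {"x": -0.0299, "y": -0.0228, "z": -0.003, "az": 4.99}, {"x": -0.0317, "y": -0.0201, "z": -0.003, "az": 4.99}, {"x": -0.0334, "y": -0.0173, "z": -0.003, "az": 4.99}, {"x": -0.0347, "y": -0.0143, "z": -0.003, "az": 4.99}]
[{"x": -0.0359, "y": -0.0112, "z": -0.003, "az": 4.99}, {"x": -0.0367, "y": -0.0081, "z": -0.003, "az": 4.99}, {"x": -0.0373, "y": -0.0049, "z": -0.003, "az": 4.99}, {"x": -0.0375, "y": -0.0016, "z": -0.003, "az": 4.99}, {"x": -0.0375, "y": 0.0017, "z": -0.003, "az": 4.99}]
[{"x": -0.0373, "y": 0.0049, "z": -0.003, "az": 4.99}, {"x": -0.0367, "y": 0.0081, "z": -0.003, "az": 4.99}, {"x": -0.0358, "y": 0.0113, "z": -0.003, "az": 4.99}, {"x": -0.0347, "y": 0.0144, "z": -0.003, "az": 4.99}, {"x": -0.0333, "y": 0.0173, "z": -0.003, "az": 4.99}]
```

>>> step_arm([
  {"x":-0.028,"y":-0.025,"z":-0.003,"az":5},
  {"x":-0.03,"y":-0.023,"z":-0.003,"az":5},
  {"x":-0.032,"y":-0.02,"z":-0.003,"az":5},
  {"x":-0.033,"y":-0.017,"z":-0.003,"az":5},
  {"x":-0.035,"y":-0.014,"z":-0.003,"az":5},
])

```text
validation failed for argument at $.st...
```

>>> step_arm([
  {"x":-0.036,"y":-0.011,"z":-0.003,"az":5},
  {"x":-0.037,"y":-0.008,"z":-0.003,"az":5},
  {"x":-0.037,"y":-0.005,"z":-0.003,"az":5},
  {"x":-0.038,"y":-0.002,"z":-0.003,"az":5},
  {"x":-0.038,"y":0.002,"z":-0.003,"az":5},
])

```text
validation failed for argument at $.st...
```

>>> step_arm([
  {"x":-0.037,"y":0.005,"z":-0.003,"az":5},
  {"x":-0.037,"y":0.008,"z":-0.003,"az":5},
  {"x":-0.036,"y":0.011,"z":-0.003,"az":5},
  {"x":-0.035,"y":0.014,"z":-0.003,"az":5},
  {"x":-0.033,"y":0.017,"z":-0.003,"az":5},
])

```text
validation failed for argument at $.st...
```

```bash
python3 - <<'E'
from h import *
o,_,_,_=snap('wrist','w1'); log(o); print(o['time_s'],o['ee_pos'],o['eef_rot'],o['qpos'],o['force'])
E
```

```text
0.15 [0.20788719 0.50899273 0.20504361] [-3.14075117e+00 -7.16242351e-05  2.75380987e+00] [ 1.11641971e+00  3.00318600e-01  1.52140705e+00  1.59656949e-05
  1.32071139e+00 -6.65978280e-02] [-1.31347054  0.49215533  0.67347426]
```

View pics/w1.png

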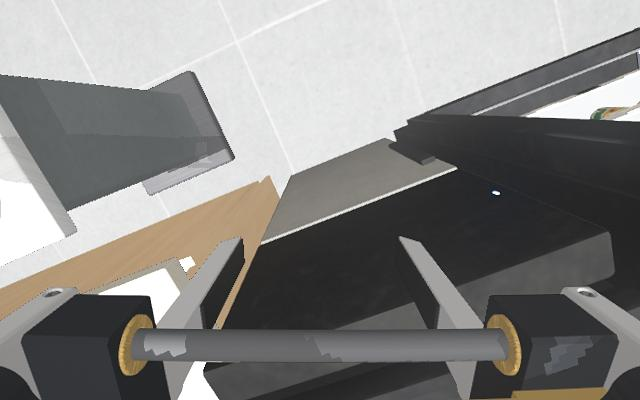

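The moves were refused, probably because every row needs every key. I'll retry with one full row.

>>> step_arm([
  {"x":-0.028,"y":-0.025,"z":-0.003,"ax":0,"ay":0,"az":5,"claw":0.094},
])

```text
time_s: 0.28
ee_pos: [0.2228, 0.4773, 0.207]
eef_rot: [-3.14, -0.001, 2.671]
force: [0.3, -0.7, -0.0]
grip_width: 0.0938
```

```bash
sed -i "s/        r={k:round(float(v),4) for k,v in zip('xyz',s) if abs(v)>5e-5}.*/        r={k:round(float(v),3) for k,v in zip('xyz',s)}; r.update({k:round(float(v),1) for k,v in zip(['ax','ay','az'],a)}); r['claw']=CLAW; rows.append(r)/; s/^def plan/CLAW=.094\ndef plan/" h.py
python3 - <<'E'
from h import *
a=np.radians(83)
plan(np.array([.45,0,.25]),Rt([0,0,-1],[np.cos(a),np.sin(a),0]))
E
```

```text
t 0.28 pos [0.2228 0.4773 0.207 ] q [ 1.064e+00  2.480e-01  1.583e+00  1.000e-03  1.312e+00 -3.600e-02] F [ 0.3 -0.7 -0. ] w 0.0938
[{"x": -0.03, "y": -0.023, "z": -0.003, "ax": -0.0, "ay": 0.0, "az": 5.0, "claw": 0.094}, {"x": -0.032, "y": -0.02, "z": -0.003, "ax": -0.0, "ay": 0.0, "az": 5.0, "claw": 0.094}, {"x": -0.033, "y": -0.017, "z": -0.003, "ax": -0.0, "ay": 0.0, "az": 5.0, "claw": 0.094}, {"x": -0.035, "y": -0.015, "z": -0.003, "ax": -0.0, "ay": 0.0, "az": 5.0, "claw": 0.094}, {"x": -0.036, "y": -0.011, "z": -0.003, "ax": -0.0, "ay": 0.0, "az": 5.0, "claw": 0.094}]
[{"x": -0.037, "y": -0.008, "z": -0.003, "ax": -0.0, "ay": 0.0, "az": 5.0, "claw": 0.094}, {"x": -0.037, "y": -0.005, "z": -0.003, "ax": -0.0, "ay": 0.0, "az": 5.0, "claw": 0.094}, {"x": -0.038, "y": -0.002, "z": -0.003, "ax": -0.0, "ay": 0.0, "az": 5.0, "claw": 0.094}, {"x": -0.038, "y": 0.002, "z": -0.003, "ax": -0.0, "ay": 0.0, "az": 5.0, "claw": 0.094}, {"x": -0.037, "y": 0.005, "z": -0.003, "ax": -0.0, "ay": 0.0, "az": 5.0, "claw": 0.094}]
[{"x": -0.037, "y": 0.008, "z": -0.003, "ax": -0.0, "ay": 0.0, "az": 5.0, "claw": 0.094}, {"x": -0.036, "y": 0.011, "z": -0.003, "ax": -0.0, "ay": 0.0, "az": 5.0, "claw": 0.094}, {"x": -0.035, "y": 0.014, "z": -0.003, "ax": -0.0, "ay": 0.0, "az": 5.0, "claw": 0.094}, {"x": -0.034, "y": 0.017, "z": -0.003, "ax": -0.0, "ay": 0.0, "az": 5.0, "claw": 0.094}]
```

>>> step_arm([
  {"x":-0.03,"y":-0.023,"z":-0.003,"ax":0,"ay":0,"az":5,"claw":0.094},
  {"x":-0.032,"y":-0.02,"z":-0.003,"ax":0,"ay":0,"az":5,"claw":0.094},
  {"x":-0.033,"y":-0.017,"z":-0.003,"ax":0,"ay":0,"az":5,"claw":0.094},
  {"x":-0.035,"y":-0.015,"z":-0.003,"ax":0,"ay":0,"az":5,"claw":0.094},
  {"x":-0.036,"y":-0.011,"z":-0.003,"ax":0,"ay":0,"az":5,"claw":0.094},
])

```text
time_s: 0.7
ee_pos: [0.3037, 0.3005, 0.2208]
eef_rot: [-3.137, 0.001, 2.219]
force: [0.9, -0.3, -0.6]
grip_width: 0.0942
```

>>> step_arm([
  {"x":-0.037,"y":-0.008,"z":-0.003,"ax":0,"ay":0,"az":5,"claw":0.094},
  {"x":-0.037,"y":-0.005,"z":-0.003,"ax":0,"ay":0,"az":5,"claw":0.094},
  {"x":-0.038,"y":-0.002,"z":-0.003,"ax":0,"ay":0,"az":5,"claw":0.094},
  {"x":-0.038,"y":0.002,"z":-0.003,"ax":0,"ay":0,"az":5,"claw":0.094},
  {"x":-0.037,"y":0.005,"z":-0.003,"ax":0,"ay":0,"az":5,"claw":0.094},
])

```text
time_s: 1.12
ee_pos: [0.3821, 0.1195, 0.2374]
eef_rot: [-3.139, 0.003, 1.762]
force: [1.1, -0.1, -0.1]
grip_width: 0.094
```

>>> step_arm([
  {"x":-0.037,"y":0.008,"z":-0.003,"ax":0,"ay":0,"az":5,"claw":0.094},
  {"x":-0.036,"y":0.011,"z":-0.003,"ax":0,"ay":0,"az":5,"claw":0.094},
  {"x":-0.035,"y":0.014,"z":-0.003,"ax":0,"ay":0,"az":5,"claw":0.094},
  {"x":-0.034,"y":0.017,"z":-0.003,"ax":0,"ay":0,"az":5,"claw":0.094},
])

```text
time_s: 1.45
ee_pos: [0.4407, -0.0283, 0.251]
eef_rot: [3.141, 0.003, 1.394]
force: [0.7, 0.4, 0.5]
grip_width: 0.0943
```

```bash
python3 - <<'E'
from h import *
o,_,_,_=snap('wrist','w1'); log(o); print(o['time_s'],o['ee_pos'],o['eef_rot'],o['qpos'],o['force'])
E
```

```text
1.45 [ 0.44072801 -0.02825493  0.2509886 ] [3.14093626e+00 3.03550848e-03 1.39409322e+00] [-0.14511323  0.01892272  1.73961233 -0.00310969  1.3824983   0.03217012] [0.6677114  0.4461251  0.45295235]
```

View pics/w1.png

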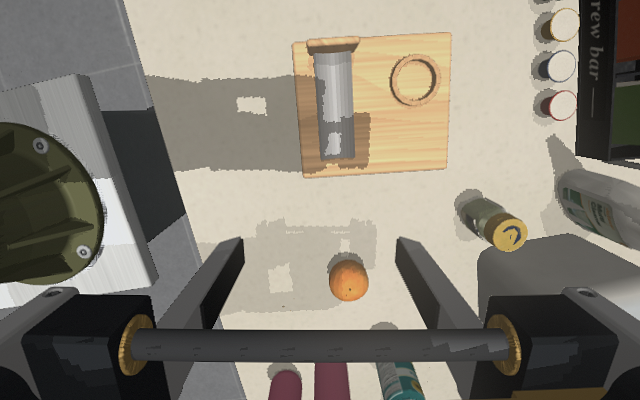

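The wrist view shows the caddy (plate at the top (333,44), trough (335,110), cup (414,80)), the mandarin (349,280), the jar (500,228), and the teal can at the bottom (400,378). I'll measure in an enlarged crop.

```bash
python3 - <<'E'
from h import *
im=cv2.imread('pics/w1.png'); cv2.imwrite('pics/c3.png',cv2.resize(im[25:185,285:460],None,fx=4,fy=3.6,interpolation=cv2.INTER_CUBIC)[:576])
E
```

```text
(no output)
```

View pics/c3.png

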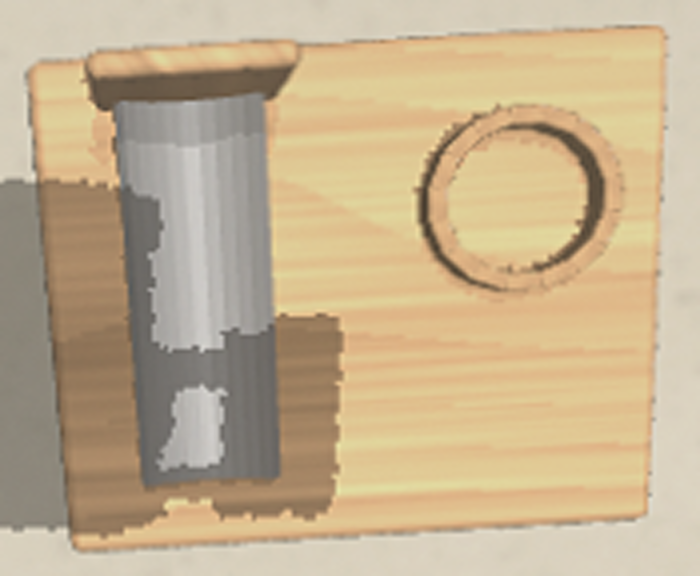

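```bash
python3 - <<'E'
from h import *
c=lambda L:[[285+X/4-.4,25+Y/3.6-.4] for X,Y in L]
tr=world('w1',c([(143,487),(280,475),(115,102),(266,93)]),.0315)[:,:2]
cup=world('w1',c([(525,198)]),.026)[:,:2]
b=world('w1',c([(32,66),(664,28),(75,548),(645,518)]),.012)[:,:2]
pt=world('w1',c([(97,76),(288,66)]),.0715)[:,:2]
print(tr.round(4),cup.round(4),b.round(4),pt.round(4),sep='\n')
op=tr[:2].mean(0);en=tr[2:].mean(0);v=en-op;print('trough len',np.linalg.norm(v),'widths',np.linalg.norm(tr[0]-tr[1]),np.linalg.norm(tr[2]-tr[3]),'yaw',np.degrees(np.arctan2(v[1],v[0]))-90)
for e in [b[1]-b[0],b[3]-b[2]]: print('board x yaw',np.degrees(np.arctan2(e[1],e[0])),np.linalg.norm(e))
for e in [b[0]-b[2],b[1]-b[3]]: print('board y yaw',np.degrees(np.arctan2(e[1],e[0]))-90,np.linalg.norm(e))
for yaw in [-6,-6.5,-7,-7.5]:
    a=np.radians(yaw);X=np.array([np.cos(a),np.sin(a)]);Y=np.array([-X[1],X[0]])
    print(yaw,'cradle from open',op+.058*Y,'from cup',cup[0]-.1*X-.03*Y,'from end',en-.067*Y)
P,d=cloud('w1')
q=P[(np.hypot(P[...,0]-.475,P[...,1]-.112)<.05)&(P[...,2]>.066)]; print('platetop',len(q),np.percentile(q,[3,50,97],axis=0).round(4))
q=P[(np.hypot(P[...,0]-.453,P[...,1]+.185)<.05)&(P[...,2]>.02)]; print('mand cloud',len(q),q.max(0))
from scipy.optimize import least_squares
s=least_squares(lambda c:np.sqrt(((q-np.r_[c[:2],.0265])**2/np.array([.029,.029,.0265])**2).sum(1))*.028-.028,[.45,-.19],loss='soft_l1',f_scale=.002);print(s.x,np.median(abs(s.fun)))
q=P[(np.hypot(P[...,0]-.5,P[...,1]+.327)<.045)&(P[...,2]>.02)&(P[...,2]<.115)]
s=least_squares(lambda c:np.hypot(q[:,0]-c[0],q[:,1]-c[1])-.0265,[.5,-.32],loss='soft_l1',f_scale=.002);print('can',s.x,len(q),np.median(abs(s.fun)))
E
```

```text
[[ 0.4447 -0.0075]
 [ 0.4879 -0.0109]
 [ 0.4586  0.1166]
 [ 0.5021  0.1116]]
[[0.5748 0.0671]]
[[ 0.4363  0.1353]
 [ 0.6263  0.1145]
 [ 0.4177 -0.0289]
 [ 0.6082 -0.0513]]
[[0.4548 0.1179]
 [0.504  0.1118]]
trough len 0.12413027290558508 widths 0.04332376451585443 0.04378702443110127 yaw -6.526187870504344
board x yaw -6.243997879897632 0.1911204574209563
board x yaw -6.717268099713736 0.19176320547618608
board y yaw -6.439662267359424 0.1651794672156899
board y yaw -6.219218629158718 0.16676248940329214
-6 cradle from open [0.47235013 0.04846846] from cup [0.47218218 0.04771299] from end [0.47339239 0.04747913]
-6.5 cradle from open [0.47285327 0.04841335] from cup [0.47201694 0.04860896] from end [0.47281118 0.04754278]
-7 cradle from open [0.4733559  0.04835386] from cup [0.47185953 0.04950635] from end [0.47223055 0.0476115 ]
-7.5 cradle from open [0.473858   0.04828999] from cup [0.47170995 0.05040507] from end [0.47165054 0.04768529]
platetop 411 [[0.4549 0.1134 0.0668]
 [0.48   0.118  0.07  ]
 [0.5052 0.1231 0.0717]]
mand cloud 1288 [ 0.48147129 -0.1560762   0.05381549]
[ 0.45355873 -0.18507261] 0.0006608076157341766
can [ 0.49971234 -0.32799678] 1118 0.00043201365436466507
```

```bash
cat >> h.py <<'E'
Z=np.array([0,0,1.])
def ax(deg): a=np.radians(deg); return np.array([np.cos(a),np.sin(a),0]),np.array([-np.sin(a),np.cos(a),0])
def start_pose(C,phi,t0,back=0):
    X,Y=ax(phi); t=np.radians(t0); Rm=Rt(-np.sin(t)*Y-np.cos(t)*Z, np.cos(t)*Y-np.sin(t)*Z)
    return C+(.019-back)*Rm[:,2],Rm
def final_pose(C,phi,t0):
    X,Y=ax(phi); t=np.radians(90-t0); Rm=Rt(np.sin(t)*Y-np.cos(t)*Z, np.cos(t)*Y+np.sin(t)*Z)
    return C+.019*Rm[:,2],Rm
CAN=np.array([.4997,-.3275,.067]); CR=np.array([.4725,.0483,.0505]); YAW=-6.4; CUP=np.array([.5743,.067,.026]); MAN=np.array([.4535,-.185,.0265])
E
python3 - <<'E'
from h import *
plan(*start_pose(CAN,20,45,.13),step=.035)
E
```

```text
t 1.5 pos [ 0.4425 -0.0332  0.2513] q [-0.155  0.023  1.735 -0.005  1.382  0.033] F [ 0.3 -1.7 -1. ] w 0.094
[{"x": -0.026, "y": 0.009, "z": 0.013, "ax": -1.5, "ay": -5.5, "az": -3.6, "claw": 0.094}, {"x": -0.025, "y": 0.007, "z": 0.016, "ax": -1.5, "ay": -5.5, "az": -3.6, "claw": 0.094}, {"x": -0.024, "y": 0.005, "z": 0.019, "ax": -1.5, "ay": -5.5, "az": -3.6, "claw": 0.094}, {"x": -0.023, "y": 0.003, "z": 0.021, "ax": -1.5, "ay": -5.5, "az": -3.6, "claw": 0.094}, {"x": -0.021, "y": 0.001, "z": 0.023, "ax": -1.5, "ay": -5.5, "az": -3.6, "claw": 0.094}]
[{"x": -0.018, "y": -0.001, "z": 0.025, "ax": -1.5, "ay": -5.5, "az": -3.6, "claw": 0.094}, {"x": -0.016, "y": -0.003, "z": 0.026, "ax": -1.5, "ay": -5.5, "az": -3.6, "claw": 0.094}, {"x": -0.013, "y": -0.004, "z": 0.028, "ax": -1.5, "ay": -5.5, "az": -3.6, "claw": 0.094}]
```

>>> step_arm([
  {"x":-0.026,"y":0.009,"z":0.01,"ax":-1.5,"ay":-5.5,"az":-3.6,"claw":0.094},
  {"x":-0.025,"y":0.007,"z":0.014,"ax":-1.5,"ay":-5.5,"az":-3.6,"claw":0.094},
  {"x":-0.024,"y":0.005,"z":0.018,"ax":-1.5,"ay":-5.5,"az":-3.6,"claw":0.094},
])

```text
time_s: 1.75
ee_pos: [0.4563, -0.1209, 0.2196]
eef_rot: [3.083, 0.306, 1.561]
force: [1.0, -1.0, -0.5]
grip_width: 0.0942
```

```bash
cat > kin.py <<'E'
from h import *
from scipy.optimize import least_squares
def Ry(a): return R.from_euler('y',a).as_matrix()
def Rz(a): return R.from_euler('z',a).as_matrix()
def fkR(q,off):
    return Rz(q[0])@Ry(q[1]+q[2])@Rz(q[3])@Ry(q[4])@Rz(q[5]+off)
def fk(q,k):
    a,h,L2,e2,L3,e3,L5,e5,b=k
    A=Rz(q[0]);B=A@Ry(q[1]);C=A@Ry(q[1]+q[2]);D=C@Rz(q[3])@Ry(q[4])
    return A@[a,b,h]+B@[e2,0,L2]+C@[e3,0,L3]+D@[e5,0,L5], D
E
python3 - <<'E'
from kin import *
log(ctrl.get_obs())
L=[json.loads(l) for l in open(LOG)]
for l in L[-3:]:
    for off in [np.pi/2]:
        print(np.round(fkR(l['qpos'],off).T@att(l['eef_rot']),3).tolist(), np.round(l['qpos'],3))
E
```

```text
[[1.0, -0.0, 0.0], [0.0, 1.0, 0.0], [-0.0, -0.0, 1.0]] [-0.145  0.019  1.74  -0.003  1.382  0.032]
[[1.0, 0.0, 0.0], [-0.0, 1.0, -0.0], [-0.0, 0.0, 1.0]] [-0.155  0.023  1.735 -0.005  1.382  0.033]
[[1.0, 0.0, 0.0], [-0.0, 1.0, 0.0], [-0.0, -0.0, 1.0]] [-0.172  0.058  1.804 -0.315  1.187 -0.066]
```

```bash
cat >> kin.py <<'E'
def fit():
    L=[json.loads(l) for l in open(LOG)]
    pr=np.array([.05,.35,.4,0,.4,0,.3,0,0]);w=np.array([1,1,1,1,1,1,1,3,3])*1e-3
    f=lambda k:np.r_[np.concatenate([fk(l['qpos'],k)[0]-l['ee_pos'] for l in L]),w*(k-pr)]
    s=least_squares(f,pr); return s.x,np.abs(f(s.x)[:-9]).max()
def ik(p,Rm,k,q0):
    f=lambda q:np.r_[(fk(q,k)[0]-p)*5,(R.from_matrix(fkR(q,np.pi/2).T@Rm).as_rotvec())]
    lo=[-3.03,-.79,.23,-1.04,0,-2.55];hi=[3.03,2.21,2.52,4.18,3.07,2.55]
    s=least_squares(f,np.clip(q0,np.array(lo)+.01,np.array(hi)-.01),bounds=(lo,hi)); return s.x,np.linalg.norm(s.fun)
E
python3 - <<'E'
from kin import *
k,e=fit(); print(k.round(4),e)
o=ctrl.get_obs(); q0=o['qpos']
for t0 in [30,40,45,50,60]:
  for phi in [0,20,40]:
    q,e=ik(*start_pose(CAN,phi,t0),k,q0); print('S',t0,phi,q.round(2),round(e,4))
  q,e=ik(*final_pose(CR,YAW,t0),k,[-.1,.1,1.7,.5,1,0]); print('F',t0,q.round(2),round(e,4))
E
```

```text
[2.000e-04 2.211e-01 4.242e-01 0.000e+00 4.474e-01 4.090e-02 2.706e-01
 1.000e-04 3.660e-02] 1.8672146383236221e-06
S 30 0 [-0.45  0.51  1.71 -0.68  0.79  0.01] 0.0
S 30 20 [-0.5   0.45  1.82 -0.66  0.57 -0.34] 0.0
S 30 40 [-0.58  0.41  1.89 -0.41  0.37 -0.94] 0.0
F 30 [-0.44  0.63  1.89  1.01  1.32 -0.97] 0.0
S 40 0 [-0.39  0.54  1.76 -0.96  0.81  0.29] 0.0
S 40 20 [-0.46  0.45  1.88 -1.04  0.53  0.05] 0.0238
S 40 40 [-0.56  0.4   1.97 -1.04  0.22 -0.3 ] 0.0174
F 40 [-0.38  0.54  1.91  0.92  1.2  -0.86] 0.0
S 45 0 [-0.37  0.55  1.76 -1.04  0.85  0.37] 0.031
S 45 20 [-0.45  0.45  1.87 -1.04  0.55  0.05] 0.1056
S 45 40 [-0.57  0.39  1.98 -1.04  0.2  -0.31] 0.0972
F 45 [-0.35  0.51  1.92  0.86  1.14 -0.79] 0.0
S 50 0 [-0.35  0.57  1.73 -1.04  0.9   0.38] 0.1052
S 50 20 [-0.44  0.45  1.86 -1.04  0.57  0.05] 0.1874
S 50 40 [-0.59  0.38  1.98 -1.04  0.17 -0.32] 0.1767
F 50 [-0.32  0.47  1.92  0.79  1.08 -0.72] 0.0
S 60 0 [-0.32  0.61  1.67 -1.04  1.02  0.4 ] 0.253
S 60 20 [-0.43  0.45  1.83 -1.04  0.62  0.06] 0.3509
S 60 40 [-0.62  0.36  1.99 -1.04  0.09 -0.36] 0.334
F 60 [-0.24  0.41  1.93  0.64  0.98 -0.54] 0.0
```

```bash
python3 - <<'E'
from kin import *
k,e=fit(); q=ctrl.get_obs()['qpos']
for b in [.13,.06,0]:
    q,e=ik(*start_pose(CAN,0,38,b),k,q); print(b,q.round(2),round(e,4))
qs=q
p0,R0=start_pose(CAN,0,38);p1,R1=final_pose(CR,YAW,38);pm=p0+[0,0,.15]
for i in range(4): q,e=ik(p0+(pm-p0)*i/3,R0,k,q);print(q.round(2),round(e,4))
rv=R.from_matrix(R0.T@R1).as_rotvec();p2=p1+[0,0,.1]
for i in range(7): q,e=ik(pm+(p2-pm)*i/6,R0@R.from_rotvec(rv*i/6).as_matrix(),k,q);print(q.round(2),round(e,4))
q,e=ik(p1,R1,k,q);print(q.round(2),round(e,4))
print(start_pose(CAN,0,38,.13)[0])
plan(*start_pose(CAN,0,38,.13),step=.035)
E
```

```text
0.13 [-0.26  0.33  1.75 -0.77  1.02  0.15] 0.0
0.06 [-0.34  0.43  1.76 -0.84  0.9   0.19] 0.0
0 [-0.4   0.53  1.75 -0.91  0.8   0.23] 0.0
[-0.4   0.53  1.75 -0.91  0.8   0.23] 0.0
[-0.4   0.45  1.73 -0.84  0.87  0.13] 0.0
[-0.4   0.37  1.7  -0.78  0.94  0.03] 0.0
[-0.4   0.31  1.65 -0.73  1.02 -0.06] 0.0
[-0.4   0.31  1.65 -0.73  1.02 -0.06] 0.0
[-0.39  0.27  1.65 -0.42  1.1  -0.21] 0.0
[-0.4   0.25  1.65 -0.13  1.17 -0.32] 0.0
[-0.41  0.24  1.68  0.13  1.24 -0.4 ] 0.0
[-0.42  0.26  1.74  0.38  1.29 -0.49] 0.0
[-0.42  0.29  1.81  0.63  1.32 -0.58] 0.0
[-0.4   0.36  1.89  0.89  1.36 -0.7 ] 0.0
[-0.4   0.56  1.91  0.94  1.22 -0.88] 0.0
[ 0.4997     -0.25916158  0.15446919]
t 1.75 pos [ 0.4563 -0.1209  0.2196] q [-0.172  0.058  1.804 -0.315  1.187 -0.066] F [ 1.  -1.  -0.5] w 0.0942
[{"x": -0.022, "y": 0.008, "z": 0.021, "ax": 0.6, "ay": -4.1, "az": -0.2, "claw": 0.094}, {"x": -0.021, "y": 0.008, "z": 0.023, "ax": 0.6, "ay": -4.1, "az": -0.2, "claw": 0.094}, {"x": -0.019, "y": 0.008, "z": 0.024, "ax": 0.6, "ay": -4.1, "az": -0.2, "claw": 0.094}, {"x": -0.017, "y": 0.008, "z": 0.025, "ax": 0.6, "ay": -4.1, "az": -0.2, "claw": 0.094}, {"x": -0.016, "y": 0.008, "z": 0.026, "ax": 0.6, "ay": -4.1, "az": -0.2, "claw": 0.094}]
```

>>> step_arm([
  {"x":-0.022,"y":0.008,"z":0.021,"ax":0.6,"ay":-4.1,"az":-0.2,"claw":0.085},
  {"x":-0.021,"y":0.008,"z":0.023,"ax":0.6,"ay":-4.1,"az":-0.2,"claw":0.085},
  {"x":-0.019,"y":0.008,"z":0.024,"ax":0.6,"ay":-4.1,"az":-0.2,"claw":0.085},
  {"x":-0.016,"y":0.008,"z":0.023,"ax":0.6,"ay":-4.1,"az":-0.2,"claw":0.085},
  {"x":0,"y":0,"z":0,"ax":0,"ay":0,"az":0,"claw":0.085},
])

```text
time_s: 2.17
ee_pos: [0.4922, -0.2352, 0.1652]
eef_rot: [3.132, 0.611, 1.576]
force: [0.1, 0.4, -1.3]
grip_width: 0.0849
```

```bash
python3 - <<'E'
from h import *
o,_,_,_=snap('wrist','w2'); log(o)
P,d=cloud('w2')
from scipy.optimize import least_squares
q=P[(np.hypot(P[...,0]-.5,P[...,1]+.327)<.045)&(P[...,2]>.02)&(P[...,2]<.115)]
s=least_squares(lambda c:np.hypot(q[:,0]-c[0],q[:,1]-c[1])-.0265,[.5,-.32],loss='soft_l1',f_scale=.002);print('can',s.x,len(q),np.median(abs(s.fun)))
plan(*start_pose(CAN,0,38,.13),step=.035)
E
```

```text
can [ 0.49976927 -0.32812127] 3821 0.0002806965176345745
t 2.22 pos [ 0.4921 -0.2339  0.1664] q [-0.235  0.273  1.773 -0.694  1.04   0.103] F [-0.1  0.1 -0.1] w 0.0851
[{"x": -0.014, "y": 0.007, "z": 0.024, "ax": 0.8, "ay": -3.2, "az": 0.2, "claw": 0.094}]
```

View pics/w2.png

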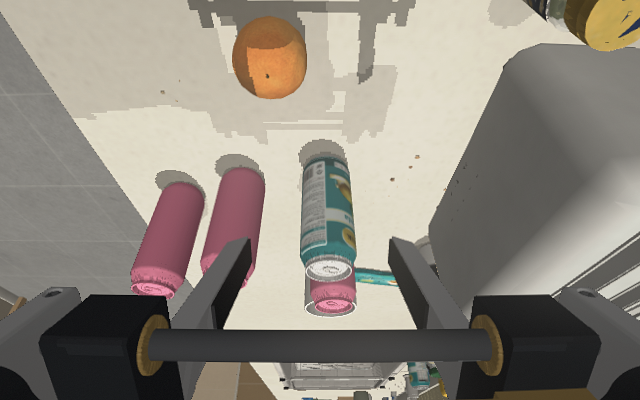

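The view at the pre-grasp pose shows the teal can centred between the fingers (327,215), with pink cans at (233,215), (168,235) and behind (335,295). The can fit agrees to under 1 mm, so I'm moving in.

```bash
sed -i 's/^CAN=np.array(\[.4997,-.3275,.067\])/CAN=np.array([.4998,-.328,.067])/' h.py; python3 - <<'E'
import h; h.CLAW=.085
from h import *
plan(*start_pose(CAN,0,38,.07),step=.03)
p,Rm=start_pose(CAN,0,38,.07); plan(*start_pose(CAN,0,38,0),step=.025,p0=p,R0=Rm)
E
```

```text
t 2.22 pos [ 0.4921 -0.2339  0.1664] q [-0.235  0.273  1.773 -0.694  1.04   0.103] F [-0.1  0.1 -0.1] w 0.0851
[{"x": -0.006, "y": 0.002, "z": 0.028, "ax": 0.3, "ay": -1.1, "az": 0.1, "claw": 0.085}, {"x": -0.005, "y": 0.002, "z": 0.028, "ax": 0.3, "ay": -1.1, "az": 0.1, "claw": 0.085}, {"x": -0.005, "y": 0.002, "z": 0.028, "ax": 0.3, "ay": -1.1, "az": 0.1, "claw": 0.085}]
[{"x": 0.0, "y": 0.0, "z": 0.023, "ax": 0.0, "ay": 0.0, "az": 0.0, "claw": 0.085}, {"x": 0.0, "y": 0.0, "z": 0.023, "ax": 0.0, "ay": 0.0, "az": 0.0, "claw": 0.085}, {"x": 0.0, "y": 0.0, "z": 0.023, "ax": 0.0, "ay": 0.0, "az": 0.0, "claw": 0.085}]
```

>>> step_arm([
  {"x":-0.006,"y":0.002,"z":0.026,"ax":0.3,"ay":-1.1,"az":0.1,"claw":0.085},
  {"x":-0.005,"y":0.002,"z":0.026,"ax":0.3,"ay":-1.1,"az":0.1,"claw":0.085},
  {"x":-0.005,"y":0.002,"z":0.022,"ax":0.3,"ay":-1.1,"az":0.1,"claw":0.085},
  {"x":0,"y":0,"z":0,"ax":0,"ay":0,"az":0,"claw":0.085},
])

```text
time_s: 2.55
ee_pos: [0.5004, -0.2892, 0.1179]
eef_rot: [3.133, 0.662, 1.564]
force: [0.6, 0.7, 0.2]
grip_width: 0.085
```

```bash
python3 - <<'E'
import h; h.CLAW=.085
from h import *
plan(*start_pose(CAN,0,38,0),step=.025)
E
```

```text
t 2.55 pos [ 0.5004 -0.2892  0.1179] q [-0.312  0.394  1.763 -0.815  0.932  0.179] F [0.6 0.7 0.2] w 0.085
[{"x": 0.0, "y": -0.0, "z": 0.021, "ax": 0.1, "ay": -0.0, "az": -0.1, "claw": 0.085}, {"x": 0.0, "y": -0.0, "z": 0.021, "ax": 0.1, "ay": -0.0, "az": -0.1, "claw": 0.085}, {"x": 0.0, "y": -0.0, "z": 0.021, "ax": 0.1, "ay": -0.0, "az": -0.1, "claw": 0.085}, {"x": 0.0, "y": -0.0, "z": 0.021, "ax": 0.1, "ay": -0.0, "az": -0.1, "claw": 0.085}]
```

>>> step_arm([
  {"x":0,"y":0,"z":0.022,"ax":0.1,"ay":0,"az":-0.1,"claw":0.085},
  {"x":0,"y":0,"z":0.021,"ax":0.1,"ay":0,"az":-0.1,"claw":0.085},
  {"x":0,"y":0,"z":0.021,"ax":0.1,"ay":0,"az":-0.1,"claw":0.085},
  {"x":0,"y":0,"z":0.016,"ax":0.1,"ay":0,"az":-0.1,"claw":0.085},
  {"x":0,"y":0,"z":0,"ax":0,"ay":0,"az":0,"claw":0.085},
])

```text
time_s: 2.97
ee_pos: [0.5033, -0.3359, 0.0604]
eef_rot: [3.134, 0.658, 1.565]
force: [-0.7, 0.2, -0.8]
grip_width: 0.085
```

```bash
python3 - <<'E'
import h; h.CLAW=.085
from h import *
plan(*start_pose(CAN,0,38,0),step=.025)
snap('wrist','w3')
E
```

```text
t 2.97 pos [ 0.5033 -0.3359  0.0604] q [-0.396  0.516  1.743 -0.887  0.812  0.216] F [-0.7  0.2 -0.8] w 0.085
[{"x": 0.002, "y": -0.004, "z": 0.009, "ax": 0.3, "ay": -0.3, "az": -0.3, "claw": 0.085}]
```

View pics/w3.png

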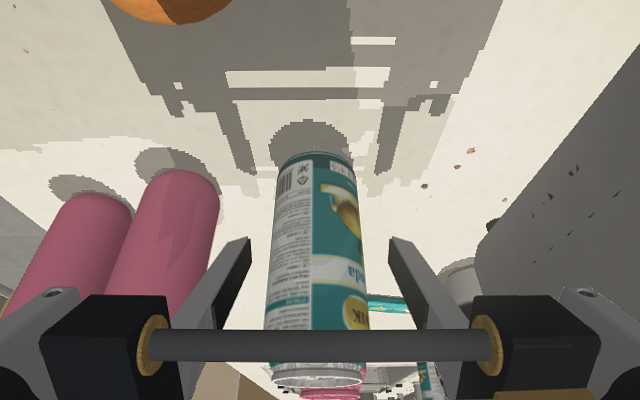

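The can is centred between the fingers, about 3 mm off. I'll correct that, then close.

>>> step_arm([
  {"x":0.002,"y":-0.004,"z":0.009,"ax":0.3,"ay":-0.3,"az":-0.3,"claw":0.085},
  {"x":0,"y":0,"z":0,"ax":0,"ay":0,"az":0,"claw":0.07},
  {"x":0,"y":0,"z":0,"ax":0,"ay":0,"az":0,"claw":0.056},
  {"x":0,"y":0,"z":0,"ax":0,"ay":0,"az":0,"claw":0.045},
  {"x":0,"y":0,"z":0,"ax":0,"ay":0,"az":0,"claw":0.04},
], grip_force=20)

```text
time_s: 3.43
ee_pos: [0.5018, -0.337, 0.0586]
eef_rot: [3.134, 0.666, 1.568]
force: [1.2, -0.4, -0.3]
grip_width: 0.0616
```

>>> step_arm([
  {"x":0,"y":0,"z":0,"ax":0,"ay":0,"az":0,"claw":0.04},
  {"x":0,"y":0,"z":0,"ax":0,"ay":0,"az":0,"claw":0.04},
  {"x":0,"y":0,"z":0,"ax":0,"ay":0,"az":0,"claw":0.04},
])

```text
time_s: 3.68
ee_pos: [0.5021, -0.3364, 0.0593]
eef_rot: [3.133, 0.666, 1.568]
force: [-0.7, -0.1, -2.3]
grip_width: 0.0509
```

```bash
python3 - <<'E'
import h; h.CLAW=.04
from h import *
o=ctrl.get_obs(); p,Rm=np.array(o['ee_pos']),att(o['eef_rot'])
print('can in tool',Rm.T@(CAN-p), 'can axis in tool',Rm.T@Z)
plan(p+[0,0,.16],Rm,step=.035)
E
```

```text
can in tool [ 0.00184975 -0.00221388 -0.01130748] can axis in tool [-0.61774148  0.00698699 -0.78635021]
t 3.68 pos [ 0.5021 -0.3364  0.0593] q [-0.396  0.516  1.75  -0.903  0.807  0.23 ] F [-0.7 -0.1 -2.3] w 0.0509
[{"x": -0.02, "y": 0.0, "z": -0.025, "ax": 0.0, "ay": 0.0, "az": 0.0, "claw": 0.04}, {"x": -0.02, "y": 0.0, "z": -0.025, "ax": 0.0, "ay": 0.0, "az": 0.0, "claw": 0.04}, {"x": -0.02, "y": 0.0, "z": -0.025, "ax": 0.0, "ay": 0.0, "az": 0.0, "claw": 0.04}, {"x": -0.02, "y": 0.0, "z": -0.025, "ax": 0.0, "ay": 0.0, "az": 0.0, "claw": 0.04}, {"x": -0.02, "y": 0.0, "z": -0.025, "ax": 0.0, "ay": 0.0, "az": 0.0, "claw": 0.04}]
```

>>> step_arm([
  {"x":-0.006,"y":0,"z":-0.008,"ax":0,"ay":0,"az":0,"claw":0.04},
  {"x":-0.02,"y":0,"z":-0.025,"ax":0,"ay":0,"az":0,"claw":0.04},
  {"x":-0.02,"y":0,"z":-0.025,"ax":0,"ay":0,"az":0,"claw":0.04},
  {"x":-0.02,"y":0,"z":-0.025,"ax":0,"ay":0,"az":0,"claw":0.04},
  {"x":-0.02,"y":0,"z":-0.025,"ax":0,"ay":0,"az":0,"claw":0.04},
], grip_force=25)

```text
time_s: 4.1
ee_pos: [0.498, -0.3355, 0.1958]
eef_rot: [-3.133, 0.657, 1.579]
force: [0.0, -0.2, -2.1]
grip_width: 0.051
```

```bash
python3 - <<'E'
import h; h.CLAW=.04
from h import *
o=ctrl.get_obs(); print(o['ee_pos'],o['force'],o['grip_width'])
snap('wrist','w4')
P,d=cloud('w4'); T=np.array(o['ee_pos']);Rm=att(o['eef_rot']); Q=(P-T)@Rm  # tool coords
a=np.array([-.6177,0,-.7864]); 
m=(d>0)&(np.linalg.norm(Q-[.002,0,-.011],axis=-1)<.075)&(abs(Q[...,1])<.0245)&(abs((Q-[.002,0,-.011])@a)<.05)
q=Q[m]
from scipy.optimize import least_squares
def f(v):
    ax_=np.array([-np.cos(v[2]),v[3],-np.sin(v[2])]);ax_/=np.linalg.norm(ax_);c=np.array([v[0],v[1],0])
    return np.linalg.norm(np.cross(q-c,ax_),axis=1)-.0265
s=least_squares(f,[.011,0,.905,0],loss='soft_l1',f_scale=.001)
print(len(q),s.x,np.median(abs(s.fun)),'expected ang',np.arctan2(.7864,.6177))
E
```

```text
[ 0.49803706 -0.33546137  0.1958321 ] [ 0.04179467 -0.23854813 -2.12268323] 0.05099501175205435
15103 [ 0.01120339 -0.00176759  0.90967309  0.01423775] 0.0003238277870885112 expected ang 0.9049731215530523
```

View pics/w4.png

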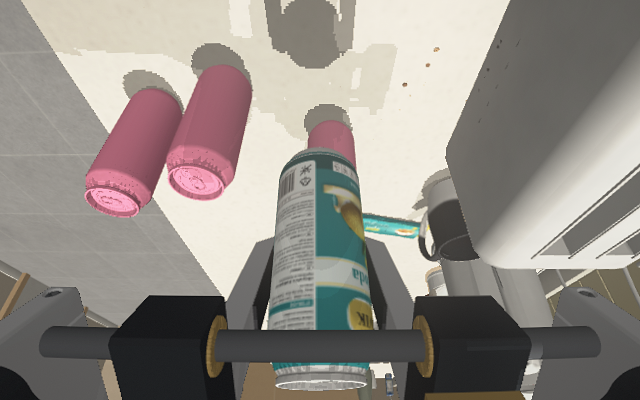

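The can is held, with a 2.1 N load and no slip (axis angle 0.910 against the expected 0.905). Now I'll plan the swing to above the cradle.

```bash
cat >> h.py <<'E'
A_T=np.array([-.6138,.0142,-.7893]); A_T/=np.linalg.norm(A_T); C_T=np.array([.0018,-.0018,-.0113])
def can_lay(c,phi):
    X,Y=ax(phi); y=np.array([0,1.,0]); y=y-A_T*(A_T@y); y/=np.linalg.norm(y)
    M=np.c_[A_T,y,np.cross(A_T,y)]; W=np.c_[-Y,X,np.cross(-Y,X)]; Rm=W@M.T
    return c-Rm@C_T, Rm
def can_now(o=None):
    o=o or ctrl.get_obs(); Rm=att(o['eef_rot']); return np.array(o['ee_pos'])+Rm@C_T, Rm@A_T
E
python3 - <<'E'
import h; h.CLAW=.04
from kin import *
print(can_now())
Yc=ax(YAW)[1]
p1,R1=can_lay(CR-.004*Yc,YAW); p2=p1+[0,0,.09]
k,e=fit();print(e); q,e=ik(p1,R1,k,[-.4,.56,1.9,.94,1.2,-.9]);print(p1,q.round(3),e); q,e=ik(p2,R1,k,q);print(q.round(3),e)
plan(p2,R1,step=.035)
E
```

```text
(array([ 0.49824376, -0.3281321 ,  0.21123542]), array([1.24078885e-02, 2.23419252e-04, 9.99922994e-01]))
1.2097864537929937e-07
[0.47482123 0.05185229 0.04214225] [-0.42   0.556  1.903  0.929  1.232 -0.877] 5.4424075712642876e-14
[-0.42   0.377  1.887  0.885  1.353 -0.717] 3.6525362865518844e-11
t 4.15 pos [ 0.5001 -0.3365  0.2034] q [-0.398  0.307  1.656 -0.725  1.019 -0.059] F [ 0.9 -1.1  6.6] w 0.0511
[{"x": 0.025, "y": -0.002, "z": -0.013, "ax": -0.1, "ay": 6.4, "az": 0.6, "claw": 0.04}, {"x": 0.026, "y": -0.002, "z": -0.01, "ax": -0.1, "ay": 6.4, "az": 0.6, "claw": 0.04}, {"x": 0.027, "y": -0.002, "z": -0.007, "ax": -0.1, "ay": 6.4, "az": 0.6, "claw": 0.04}, {"x": 0.028, "y": -0.003, "z": -0.004, "ax": -0.1, "ay": 6.4, "az": 0.6, "claw": 0.04}, {"x": 0.028, "y": -0.003, "z": -0.001, "ax": -0.1, "ay": 6.4, "az": 0.6, "claw": 0.04}]
[{"x": 0.028, "y": -0.003, "z": 0.002, "ax": -0.1, "ay": 6.4, "az": 0.6, "claw": 0.04}, {"x": 0.028, "y": -0.003, "z": 0.005, "ax": -0.1, "ay": 6.4, "az": 0.6, "claw": 0.04}, {"x": 0.027, "y": -0.004, "z": 0.008, "ax": -0.1, "ay": 6.4, "az": 0.6, "claw": 0.04}, {"x": 0.026, "y": -0.004, "z": 0.011, "ax": -0.1, "ay": 6.4, "az": 0.6, "claw": 0.04}, {"x": 0.024, "y": -0.004, "z": 0.014, "ax": -0.1, "ay": 6.4, "az": 0.6, "claw": 0.04}]
[{"x": 0.022, "y": -0.004, "z": 0.017, "ax": -0.1, "ay": 6.4, "az": 0.6, "claw": 0.04}, {"x": 0.02, "y": -0.005, "z": 0.019, "ax": -0.1, "ay": 6.4, "az": 0.6, "claw": 0.04}, {"x": 0.018, "y": -0.005, "z": 0.021, "ax": -0.1, "ay": 6.4, "az": 0.6, "claw": 0.04}, {"x": 0.015, "y": -0.005, "z": 0.023, "ax": -0.1, "ay": 6.4, "az": 0.6, "claw": 0.04}]
```

>>> step_arm([
  {"x":0.01,"y":-0.002,"z":-0.027,"ax":-0.1,"ay":3,"az":0.3,"claw":0.04},
  {"x":0.018,"y":-0.002,"z":-0.02,"ax":-0.1,"ay":6,"az":0.6,"claw":0.04},
  {"x":0.027,"y":-0.002,"z":-0.007,"ax":-0.1,"ay":6,"az":0.6,"claw":0.04},
  {"x":0.028,"y":-0.003,"z":-0.004,"ax":-0.1,"ay":6,"az":0.6,"claw":0.04},
  {"x":0.028,"y":-0.003,"z":-0.001,"ax":-0.1,"ay":6,"az":0.6,"claw":0.04},
])

```text
time_s: 4.57
ee_pos: [0.4905, -0.1989, 0.2118]
eef_rot: [3.102, 0.173, 1.532]
force: [0.4, 0.1, -2.5]
grip_width: 0.0512
```

```bash
python3 - <<'E'
import h; h.CLAW=.04
from kin import *
print(can_now())
Yc=ax(YAW)[1]
p1,R1=can_lay(CR-.004*Yc,YAW); p2=p1+[0,0,.09]
plan(p2,R1,step=.035)
E
```

```text
(array([ 0.48841064, -0.19511857,  0.22256699]), array([-0.0353865 , -0.46776558,  0.88314391]))
t 4.57 pos [ 0.4905 -0.1989  0.2118] q [-0.378  0.198  1.643 -0.16   1.209 -0.293] F [ 0.4  0.1 -2.5] w 0.0512
[{"x": 0.026, "y": -0.003, "z": 0.003, "ax": 0.0, "ay": 6.2, "az": 0.6, "claw": 0.04}, {"x": 0.025, "y": -0.003, "z": 0.006, "ax": 0.0, "ay": 6.2, "az": 0.6, "claw": 0.04}, {"x": 0.025, "y": -0.003, "z": 0.009, "ax": 0.0, "ay": 6.2, "az": 0.6, "claw": 0.04}, {"x": 0.023, "y": -0.003, "z": 0.012, "ax": 0.0, "ay": 6.2, "az": 0.6, "claw": 0.04}, {"x": 0.022, "y": -0.004, "z": 0.014, "ax": 0.0, "ay": 6.2, "az": 0.6, "claw": 0.04}]
[{"x": 0.02, "y": -0.004, "z": 0.016, "ax": 0.0, "ay": 6.2, "az": 0.6, "claw": 0.04}, {"x": 0.018, "y": -0.004, "z": 0.018, "ax": 0.0, "ay": 6.2, "az": 0.6, "claw": 0.04}, {"x": 0.016, "y": -0.004, "z": 0.02, "ax": 0.0, "ay": 6.2, "az": 0.6, "claw": 0.04}, {"x": 0.014, "y": -0.004, "z": 0.022, "ax": 0.0, "ay": 6.2, "az": 0.6, "claw": 0.04}, {"x": 0.011, "y": -0.005, "z": 0.023, "ax": 0.0, "ay": 6.2, "az": 0.6, "claw": 0.04}]
```

>>> step_arm([
  {"x":0.026,"y":-0.003,"z":0.003,"ax":0,"ay":6.2,"az":0.6,"claw":0.04},
  {"x":0.025,"y":-0.003,"z":0.006,"ax":0,"ay":6.2,"az":0.6,"claw":0.04},
  {"x":0.025,"y":-0.003,"z":0.009,"ax":0,"ay":6.2,"az":0.6,"claw":0.04},
  {"x":0.023,"y":-0.003,"z":0.012,"ax":0,"ay":6.2,"az":0.6,"claw":0.04},
  {"x":0.02,"y":-0.004,"z":0.012,"ax":0,"ay":6,"az":0.6,"claw":0.04},
])

```text
time_s: 4.98
ee_pos: [0.4839, -0.0685, 0.1802]
eef_rot: [3.092, -0.393, 1.509]
force: [0.2, 0.3, -2.3]
grip_width: 0.0512
```

```bash
python3 - <<'E'
import h; h.CLAW=.04
from kin import *
print(can_now())
Yc=ax(YAW)[1]
p1,R1=can_lay(CR-.004*Yc,YAW); p2=p1+[0,0,.09]
plan(p2,R1,step=.03)
E
```

```text
(array([ 0.48142447, -0.0710104 ,  0.19120517]), array([-0.07905655, -0.86575862,  0.49417818]))
t 4.98 pos [ 0.4839 -0.0685  0.1802] q [-0.427  0.222  1.732  0.399  1.306 -0.484] F [ 0.2  0.3 -2.3] w 0.0512
[{"x": 0.018, "y": -0.004, "z": 0.018, "ax": 0.1, "ay": 5.9, "az": 0.7, "claw": 0.04}, {"x": 0.016, "y": -0.004, "z": 0.02, "ax": 0.1, "ay": 5.9, "az": 0.7, "claw": 0.04}, {"x": 0.014, "y": -0.005, "z": 0.021, "ax": 0.1, "ay": 5.9, "az": 0.7, "claw": 0.04}, {"x": 0.012, "y": -0.005, "z": 0.023, "ax": 0.1, "ay": 5.9, "az": 0.7, "claw": 0.04}, {"x": 0.009, "y": -0.005, "z": 0.024, "ax": 0.1, "ay": 5.9, "az": 0.7, "claw": 0.04}]
```

>>> step_arm([
  {"x":0.018,"y":-0.004,"z":0.017,"ax":0.1,"ay":5.9,"az":0.7,"claw":0.04},
  {"x":0.016,"y":-0.004,"z":0.018,"ax":0.1,"ay":5.9,"az":0.7,"claw":0.04},
  {"x":0.014,"y":-0.005,"z":0.019,"ax":0.1,"ay":5.9,"az":0.7,"claw":0.04},
  {"x":0.01,"y":-0.004,"z":0.015,"ax":0.1,"ay":5.5,"az":0.7,"claw":0.04},
  {"x":0,"y":0,"z":0,"ax":0,"ay":0,"az":0,"claw":0.04},
])

```text
time_s: 5.4
ee_pos: [0.476, 0.0232, 0.1517]
eef_rot: [3.115, -0.825, 1.471]
force: [-0.6, -0.4, -2.0]
grip_width: 0.0513
```

```bash
python3 - <<'E'
import h; h.CLAW=.04
from kin import *
print(can_now())
Yc=ax(YAW)[1]
p1,R1=can_lay(CR-.004*Yc,YAW); p2=p1+[0,0,.05]
plan(p2,R1,step=.02)
snap('scene','s5');snap('wrist','w5')
im=cv2.imread('pics/s5.png'); cv2.imwrite('pics/c5.png',cv2.resize(im[130:280,190:400],None,fx=3.8,fy=3.8,interpolation=cv2.INTER_CUBIC))
E
```

```text
(array([0.4731848 , 0.01636379, 0.16068715]), array([-0.10578876, -0.99072978,  0.08522463]))
t 5.4 pos [0.476  0.0232 0.1517] q [-0.445  0.324  1.851  0.795  1.368 -0.667] F [-0.6 -0.4 -2. ] w 0.0513
[{"x": -0.006, "y": -0.001, "z": 0.015, "ax": 0.1, "ay": 1.2, "az": 0.3, "claw": 0.04}, {"x": -0.006, "y": -0.001, "z": 0.015, "ax": 0.1, "ay": 1.2, "az": 0.3, "claw": 0.04}, {"x": -0.007, "y": -0.001, "z": 0.015, "ax": 0.1, "ay": 1.2, "az": 0.3, "claw": 0.04}, {"x": -0.007, "y": -0.001, "z": 0.015, "ax": 0.1, "ay": 1.2, "az": 0.3, "claw": 0.04}]
```

View pics/c5.png

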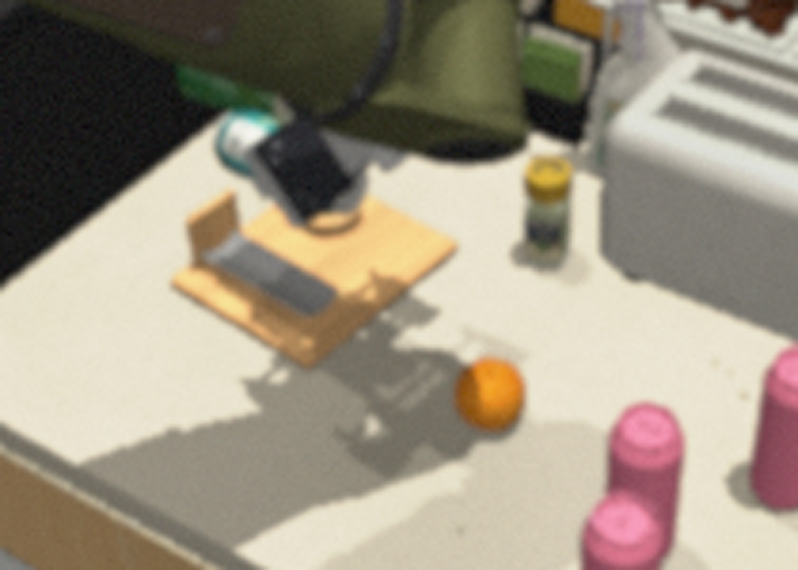

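View pics/w5.png

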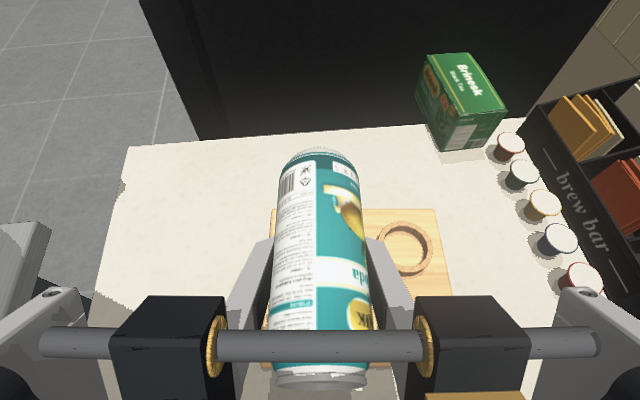

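The can is nearly horizontal above the cradle, bottom toward the plate, with the cup at (403,245). I'll refit its pose in the hand before descending.

```bash
python3 - <<'E'
import h; h.CLAW=.04
from kin import *
from scipy.optimize import least_squares
for tag in ['w4','w5']:
    o,_,d,_=pickle.load(open(tag+'.pkl','rb')); P,d=cloud(tag); Rm=att(o['eef_rot']); Q=(P-np.array(o['ee_pos']))@Rm
    m=(d>0)&(np.linalg.norm(Q-[.002,0,-.011],axis=-1)<.075)&(abs(Q[...,1])<.0245)&(abs((Q-[.002,0,-.011])@A_T)<.05); q=Q[m]
    def f(v):
        a=np.array([-np.cos(v[2]),v[3],-np.sin(v[2])]);a/=np.linalg.norm(a)
        return np.linalg.norm(np.cross(q-np.array([v[0],v[1],0]),a),axis=1)-.0265
    s=least_squares(f,[.011,0,.905,0],loss='soft_l1',f_scale=.001)
    m=(d>0)&(np.linalg.norm(np.cross(Q-C_T,A_T),axis=-1)<.029); t=(Q[m]-C_T)@A_T; t=t[(abs(t)<.09)]
    print(tag,s.x.round(4),np.percentile(t,[.2,1,99]).round(4), t.min().round(4))
# cup check from w5
print(world('w5',[[403,248]],.026))
p1,R1=can_lay(CR-.004*ax(YAW)[1],YAW); plan(p1+[0,0,.035],R1,step=.025)
E
```

```text
w4 [ 0.0112 -0.0018  0.9097  0.0142] [-0.0651 -0.0594  0.0662] -0.0673
w5 [ 0.0115 -0.0014  0.9099  0.0109] [-0.063  -0.0575  0.0683] -0.065
[[0.57225117 0.06359395 0.026     ]]
t 5.5 pos [0.4774 0.0212 0.1534] q [-0.445  0.32   1.846  0.789  1.366 -0.664] F [ 0.1 -0.1 -1.8] w 0.0512
[{"x": -0.009, "y": -0.002, "z": 0.019, "ax": 0.1, "ay": 1.3, "az": 0.3, "claw": 0.04}, {"x": -0.009, "y": -0.002, "z": 0.018, "ax": 0.1, "ay": 1.3, "az": 0.3, "claw": 0.04}, {"x": -0.01, "y": -0.002, "z": 0.018, "ax": 0.1, "ay": 1.3, "az": 0.3, "claw": 0.04}, {"x": -0.01, "y": -0.002, "z": 0.018, "ax": 0.1, "ay": 1.3, "az": 0.3, "claw": 0.04}]
```

>>> step_arm([
  {"x":-0.009,"y":-0.002,"z":0.019,"ax":0.1,"ay":1.3,"az":0.3,"claw":0.04},
  {"x":-0.009,"y":-0.002,"z":0.018,"ax":0.1,"ay":1.3,"az":0.3,"claw":0.04},
  {"x":-0.01,"y":-0.002,"z":0.018,"ax":0.1,"ay":1.3,"az":0.3,"claw":0.04},
  {"x":-0.008,"y":-0.001,"z":0.014,"ax":0.1,"ay":1.3,"az":0.3,"claw":0.04},
  {"x":0,"y":0,"z":0,"ax":0,"ay":0,"az":0,"claw":0.04},
])

```text
time_s: 5.92
ee_pos: [0.4803, 0.0449, 0.084]
eef_rot: [3.109, -0.887, 1.473]
force: [-0.5, 0.4, -2.7]
grip_width: 0.0509
```

```bash
python3 - <<'E'
import h; h.CLAW=.04
from kin import *
print(can_now())
p1,R1=can_lay(CR-.0025*ax(YAW)[1],YAW); plan(p1+[0,0,.012],R1,step=.012)
for n in ['side','scene','wrist']: snap(n,n+'6')
im=cv2.imread('pics/side6.png'); cv2.imwrite('pics/c6.png',cv2.resize(im[120:260,200:380],None,fx=4,fy=4,interpolation=cv2.INTER_CUBIC))
E
```

```text
(array([0.47741398, 0.03757346, 0.09245255]), array([-0.10891036, -0.99379724,  0.0224851 ]))
t 5.92 pos [0.4803 0.0449 0.084 ] q [-0.423  0.466  1.89   0.893  1.274 -0.808] F [-0.5  0.4 -2.7] w 0.0509
[{"x": -0.006, "y": -0.002, "z": 0.008, "ax": 0.2, "ay": 0.4, "az": 0.3, "claw": 0.04}, {"x": -0.006, "y": -0.002, "z": 0.008, "ax": 0.2, "ay": 0.4, "az": 0.3, "claw": 0.04}, {"x": -0.006, "y": -0.002, "z": 0.008, "ax": 0.2, "ay": 0.4, "az": 0.3, "claw": 0.04}]
```

View pics/c6.png

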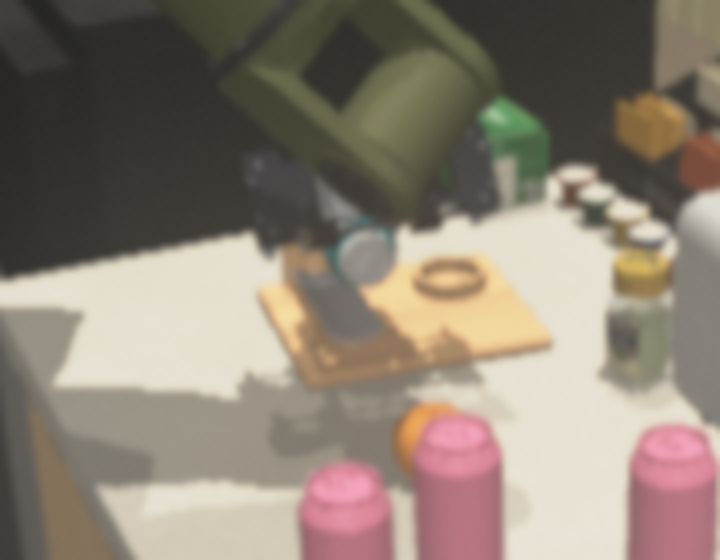

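View pics/wrist6.png

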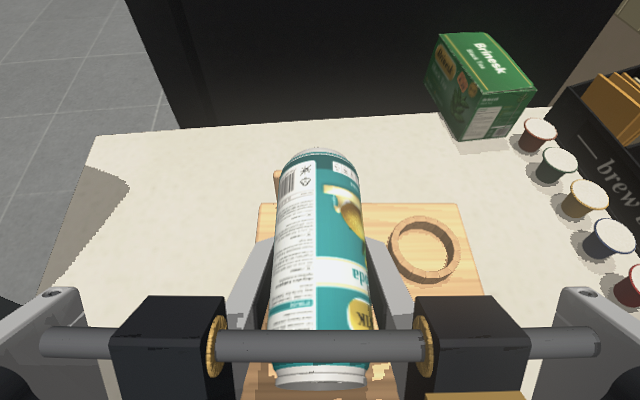

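>>> step_arm([
  {"x":-0.006,"y":-0.002,"z":0.008,"ax":0.2,"ay":0.4,"az":0.3,"claw":0.04},
  {"x":-0.006,"y":-0.002,"z":0.008,"ax":0.2,"ay":0.4,"az":0.3,"claw":0.04},
  {"x":-0.006,"y":-0.001,"z":0.007,"ax":0.2,"ay":0.3,"az":0.3,"claw":0.04},
  {"x":0,"y":0,"z":0,"ax":0,"ay":0,"az":0,"claw":0.04},
])

```text
time_s: 6.4
ee_pos: [0.4796, 0.0502, 0.0592]
eef_rot: [3.122, -0.902, 1.462]
force: [0.4, 0.9, -1.7]
grip_width: 0.0509
```

```bash
python3 - <<'E'
import h; h.CLAW=.04
from kin import *
print(can_now())
p1,R1=can_lay(CR-.0025*ax(YAW)[1],YAW); plan(p1+[0,0,.004],R1,step=.006)
snap('wrist','w7')
im=cv2.imread('pics/w7.png'); cv2.imwrite('pics/c7.png',cv2.resize(im[130:400,200:490],(725,675))[:600])
P,d=cloud('w7'); m=(d>0)&(P[...,2]>.063)&(P[...,2]<.08)&(P[...,1]>.105)&(P[...,1]<.135)&(P[...,0]>.42)&(P[...,0]<.53); print(P[m][:, :].round(3)[::8])
E
```

```text
(array([0.47678678, 0.04272096, 0.06759401]), array([-0.11057861, -0.99383753,  0.00770352]))
t 6.4 pos [0.4796 0.0502 0.0592] q [-0.418  0.521  1.895  0.919  1.247 -0.85 ] F [ 0.4  0.9 -1.7] w 0.0509
[{"x": -0.003, "y": -0.002, "z": 0.003, "ax": 0.1, "ay": 0.1, "az": 0.2, "claw": 0.04}, {"x": -0.003, "y": -0.002, "z": 0.003, "ax": 0.1, "ay": 0.1, "az": 0.2, "claw": 0.04}, {"x": -0.003, "y": -0.002, "z": 0.003, "ax": 0.1, "ay": 0.1, "az": 0.2, "claw": 0.04}]
[[0.456 0.124 0.07 ]
 [0.462 0.123 0.07 ]
 [0.468 0.123 0.069]
 [0.504 0.119 0.069]
 [0.458 0.122 0.071]
 [0.463 0.121 0.071]
 [0.469 0.121 0.07 ]
 [0.454 0.122 0.07 ]
 [0.46  0.121 0.07 ]
 [0.465 0.12  0.071]
 [0.505 0.116 0.071]
 [0.457 0.12  0.071]
 [0.462 0.119 0.071]
 [0.468 0.118 0.071]
 [0.455 0.12  0.07 ]
 [0.461 0.118 0.071]
 [0.467 0.119 0.07 ]
 [0.454 0.12  0.069]
 [0.459 0.119 0.07 ]
 [0.465 0.118 0.07 ]
 [0.454 0.118 0.07 ]
 [0.459 0.117 0.07 ]
 [0.465 0.118 0.069]
 [0.455 0.118 0.068]
 [0.461 0.117 0.07 ]
 [0.508 0.114 0.067]
 [0.458 0.116 0.069]
 [0.463 0.116 0.069]
 [0.456 0.117 0.068]
 [0.462 0.116 0.068]
 [0.457 0.117 0.067]
 [0.463 0.116 0.067]
 [0.459 0.118 0.065]
 [0.455 0.117 0.065]
 [0.461 0.117 0.064]]
```

View pics/c7.png

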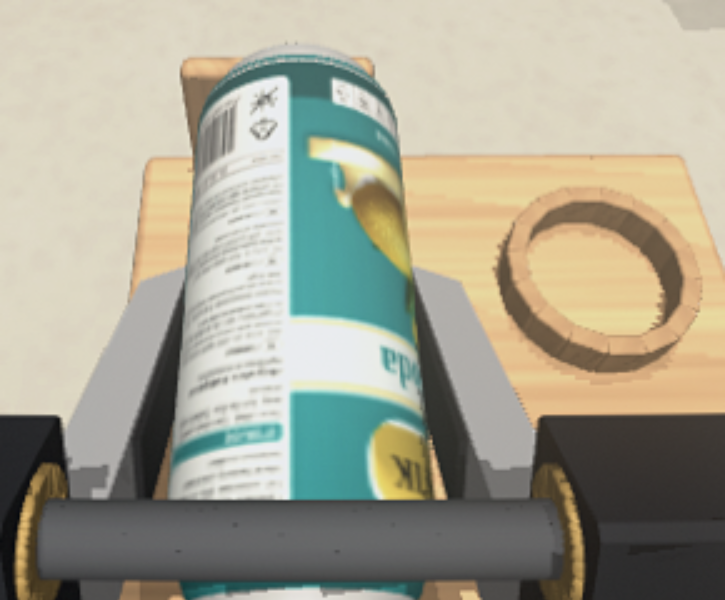

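The end plate is visible behind the can's bottom, and the can sits a few mm too far toward the cup. The plan corrects that during the descent.

>>> step_arm([
  {"x":-0.003,"y":-0.002,"z":0.003,"ax":0.1,"ay":0.1,"az":0.2,"claw":0.04},
  {"x":-0.003,"y":-0.002,"z":0.003,"ax":0.1,"ay":0.1,"az":0.2,"claw":0.04},
  {"x":-0.003,"y":-0.001,"z":0.003,"ax":0.1,"ay":0.1,"az":0.2,"claw":0.04},
  {"x":0,"y":0,"z":0,"ax":0,"ay":0,"az":0,"claw":0.04},
])

```text
time_s: 6.78
ee_pos: [0.4749, 0.0522, 0.0461]
eef_rot: [3.14, -0.907, 1.444]
force: [-0.4, -0.7, -1.5]
grip_width: 0.0512
```

```bash
python3 - <<'E'
import h; h.CLAW=.04
from kin import *
print(can_now())
p1,R1=can_lay(CR-.0025*ax(YAW)[1],YAW); plan(p1+[0,0,.001],R1,step=.004)
E
```

```text
(array([0.4721501 , 0.04467652, 0.05445136]), array([-0.11293623, -0.99359945,  0.00235291]))
t 6.78 pos [0.4749 0.0522 0.0461] q [-0.419  0.546  1.905  0.927  1.234 -0.869] F [-0.4 -0.7 -1.5] w 0.0512
[{"x": -0.002, "y": -0.0, "z": 0.003, "ax": 0.1, "ay": 0.1, "az": -0.0, "claw": 0.04}]
```

>>> step_arm([
  {"x":-0.001,"y":0,"z":0.0015,"ax":0,"ay":0,"az":0,"claw":0.04},
  {"x":-0.0005,"y":0,"z":0.001,"ax":0,"ay":0,"az":0,"claw":0.04},
])

```text
time_s: 6.95
ee_pos: [0.4751, 0.0532, 0.0431]
eef_rot: [3.141, -0.907, 1.444]
force: [0.0, -0.8, -1.7]
grip_width: 0.0513
```

>>> step_arm([
  {"x":-0.0005,"y":0,"z":0.001,"ax":0,"ay":0,"az":0,"claw":0.04},
  {"x":0,"y":0,"z":0,"ax":0,"ay":0,"az":0,"claw":0.04},
])

```text
time_s: 7.12
ee_pos: [0.4752, 0.0538, 0.042]
eef_rot: [3.14, -0.908, 1.444]
force: [-0.2, 0.9, -2.1]
grip_width: 0.0511
```

```bash
python3 - <<'E'
import h; h.CLAW=.04
from kin import *
print(can_now())
p1,R1=can_lay(CR-.0025*ax(YAW)[1],YAW); plan(p1+[0,0,.00],R1,step=.004)
snap('wrist','w8');snap('side','side8')
im=cv2.imread('pics/w8.png'); cv2.imwrite('pics/c8.png',cv2.resize(im[120:400,200:490],(725,700))[:600])
E
```

```text
(array([0.47245494, 0.0462689 , 0.05035358]), array([-0.11315059, -0.99357511,  0.0023316 ]))
t 7.12 pos [0.4752 0.0538 0.042 ] q [-0.416  0.554  1.905  0.932  1.227 -0.875] F [-0.2  0.9 -2.1] w 0.0511
[{"x": -0.0, "y": -0.0, "z": -0.0, "ax": 0.1, "ay": 0.1, "az": -0.0, "claw": 0.04}]
```

View pics/c8.png

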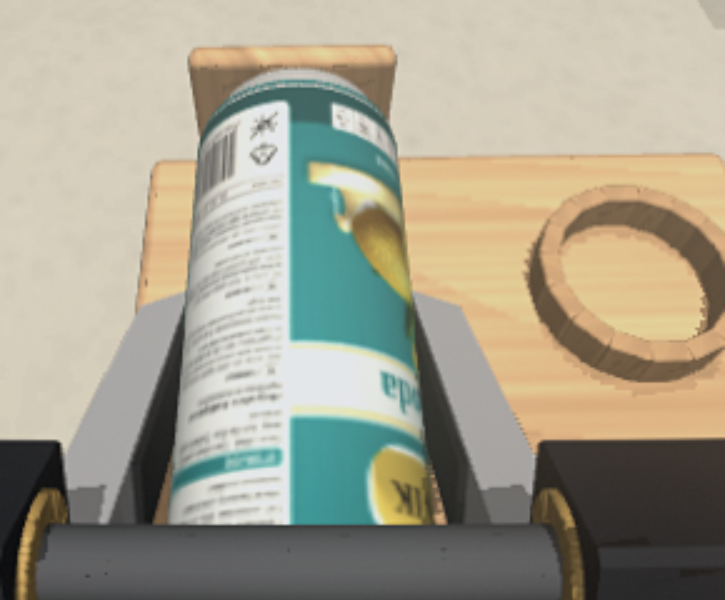

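>>> step_arm([
  {"x":-0.0002,"y":0,"z":0.0014,"ax":0,"ay":0,"az":0,"claw":0.04},
  {"x":0,"y":0,"z":0,"ax":0,"ay":0,"az":0,"claw":0.04},
])

```text
time_s: 7.38
ee_pos: [0.4756, 0.0547, 0.0412]
eef_rot: [3.139, -0.907, 1.445]
force: [0.4, -0.6, -2.1]
grip_width: 0.0513
```

>>> step_arm([
  {"x":-0.0008,"y":0,"z":0.0006,"ax":0,"ay":0,"az":0,"claw":0.04},
  {"x":0,"y":0,"z":0,"ax":0,"ay":0,"az":0,"claw":0.04},
])

```text
time_s: 7.55
ee_pos: [0.4757, 0.0547, 0.0405]
eef_rot: [3.139, -0.908, 1.446]
force: [-1.5, -0.3, -0.7]
grip_width: 0.0511
```

>>> step_arm([
  {"x":-0.0008,"y":0,"z":0.0006,"ax":0,"ay":0,"az":0,"claw":0.04},
  {"x":0,"y":0,"z":0,"ax":0,"ay":0,"az":0,"claw":0.04},
])

```text
time_s: 7.72
ee_pos: [0.4755, 0.0548, 0.0402]
eef_rot: [3.138, -0.909, 1.447]
force: [-1.2, 0.4, -2.2]
grip_width: 0.0512
```

```bash
python3 - <<'E'
from kin import *
print(can_now())
for i in range(3):
    o,_,_,_=snap('wrist','w9'); print(np.round(o['force'],1),np.round(o['ee_pos'],4))
P,d=cloud('w9')
q=P[(d>0)&(np.hypot(P[...,0]-.474,P[...,1]-.06)<.07)&(P[...,2]>.055)&(P[...,2]<.1)]
c=can_now()[0]
# top ridge of can
for y in [.02,.04,.06,.08,.1]:
    s=q[abs(q[:,1]-y)<.004]; 
    if len(s): 
        t=s[s[:,2]>s[:,2].max()-.0015]; print(y,s[:,2].max().round(4),t[:,0].mean().round(4), 'axis x exp',(CR[0]+.1122*(y-CR[1])).round(4))
E
```

```text
(array([0.47274513, 0.04725874, 0.04860217]), array([-1.11910765e-01, -9.93718040e-01,  6.61935033e-04]))
[-1.2  0.4 -2.2] [0.4755 0.0548 0.0402]
[-1.5 -0.5  0.4] [0.4756 0.0548 0.0402]
[-3.5 -1.   1.9] [0.4756 0.0548 0.0401]
0.02 0.0847 0.4356 axis x exp 0.4693
0.04 0.077 0.4722 axis x exp 0.4716
0.06 0.0775 0.4752 axis x exp 0.4738
0.08 0.0771 0.4771 axis x exp 0.4761
0.1 0.0772 0.479 axis x exp 0.4783
```

The can is in contact: the ridge is at 77.2 mm, so the axis is at 50.7 mm, and the load has transferred (Fz from −2 to about +1). Releasing gently.

>>> step_arm([
  {"x":0,"y":0,"z":0,"ax":0,"ay":0,"az":0,"claw":0.052},
  {"x":0,"y":0,"z":0,"ax":0,"ay":0,"az":0,"claw":0.054},
  {"x":0,"y":0,"z":0,"ax":0,"ay":0,"az":0,"claw":0.058},
  {"x":0,"y":0,"z":0,"ax":0,"ay":0,"az":0,"claw":0.066},
  {"x":0,"y":0,"z":0,"ax":0,"ay":0,"az":0,"claw":0.074},
])

```text
time_s: 8.28
ee_pos: [0.476, 0.0547, 0.04]
eef_rot: [3.137, -0.909, 1.447]
force: [0.1, 0.1, 0.2]
grip_width: 0.0678
```

```bash
python3 - <<'E'
import h; h.CLAW=.074
from kin import *
o,_,_,_=snap('wrist','w10')
p=np.array(o['ee_pos']);Rm=att(o['eef_rot']); print(o['force'],o['grip_width'])
im=cv2.imread('pics/w10.png'); cv2.imwrite('pics/c10.png',cv2.resize(im[120:400,200:490],(725,700))[:600])
E
```

```text
[0.07715801 0.07470164 0.15626128] 0.06784523656180323
```

View pics/c10.png

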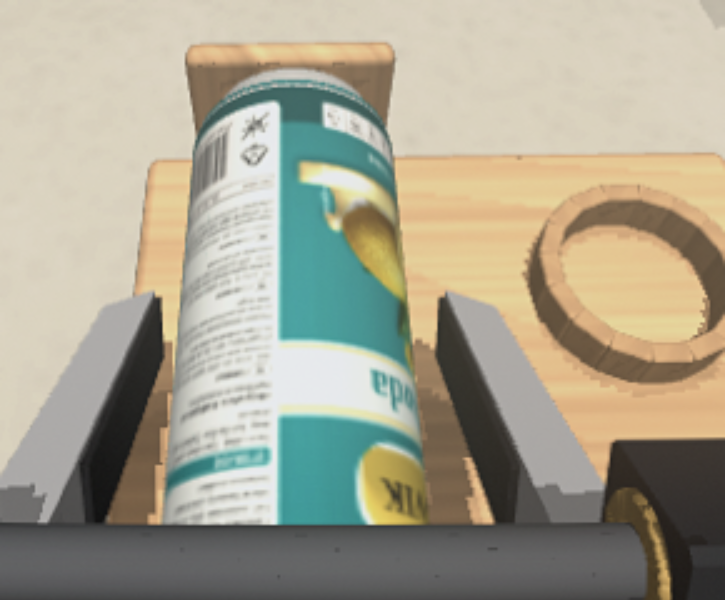

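The can rests centred in the cradle and the fingers are clear on both sides. I'll back out along the tool axis, then rise toward the mandarin.

>>> step_arm([
  {"x":0,"y":0,"z":-0.01,"ax":0,"ay":0,"az":0,"claw":0.08},
  {"x":0,"y":0,"z":-0.025,"ax":0,"ay":0,"az":0,"claw":0.085},
  {"x":0,"y":0,"z":-0.035,"ax":0,"ay":0,"az":0,"claw":0.09},
  {"x":0,"y":0,"z":-0.035,"ax":0,"ay":0,"az":0,"claw":0.09},
  {"x":0.01,"y":0,"z":-0.02,"ax":0,"ay":0,"az":0,"claw":0.09},
])

```text
time_s: 8.75
ee_pos: [0.4609, -0.0396, 0.126]
eef_rot: [-3.132, -0.909, 1.44]
force: [1.2, 1.0, 0.1]
grip_width: 0.0895
```

```bash
python3 - <<'E'
import h; h.CLAW=.09
from kin import *
o,_,_,_=snap('wrist','w11')
for phi in [-6.4,-20,20]:
    k,e=fit(); q,e=ik(MAN+[0,0,.2],Rt([0,0,-1],ax(phi)[1]),k,o['qpos']); print(phi,q.round(2),e)
plan(MAN+[0,0,.17],Rt([0,0,-1],ax(YAW)[1]),step=.03)
E
```

```text
-6.4 [-0.46  0.15  1.66  0.    1.34 -0.35] 5.644244730162492e-10
-20 [-0.46  0.15  1.66 -0.    1.34 -0.11] 3.433910067933548e-16
20 [-0.46  0.15  1.66 -0.    1.34 -0.81] 1.2469324887863355e-10
t 8.8 pos [ 0.4622 -0.0407  0.1293] q [-0.597  0.432  1.81   0.782  1.469 -0.794] F [ 1.4 -0.8  4.3] w 0.09
[{"x": -0.004, "y": 0.001, "z": -0.019, "ax": 0.0, "ay": -6.5, "az": -0.1, "claw": 0.09}, {"x": -0.007, "y": 0.001, "z": -0.019, "ax": 0.0, "ay": -6.5, "az": -0.1, "claw": 0.09}, {"x": -0.009, "y": 0.001, "z": -0.018, "ax": 0.0, "ay": -6.5, "az": -0.1, "claw": 0.09}, {"x": -0.011, "y": 0.001, "z": -0.017, "ax": 0.0, "ay": -6.5, "az": -0.1, "claw": 0.09}, {"x": -0.013, "y": 0.001, "z": -0.015, "ax": 0.0, "ay": -6.5, "az": -0.1, "claw": 0.09}]
[{"x": -0.014, "y": 0.001, "z": -0.014, "ax": 0.0, "ay": -6.5, "az": -0.1, "claw": 0.09}, {"x": -0.016, "y": 0.001, "z": -0.012, "ax": 0.0, "ay": -6.5, "az": -0.1, "claw": 0.09}, {"x": -0.017, "y": 0.001, "z": -0.01, "ax": 0.0, "ay": -6.5, "az": -0.1, "claw": 0.09}]
```

View pics/w11.png

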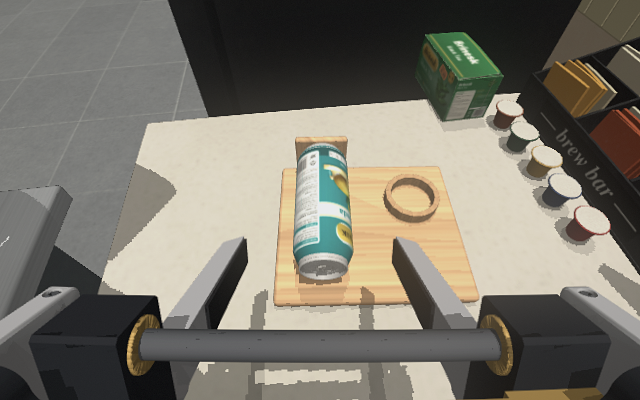

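The can lies in the cradle, bottom at the plate (322,148) and ring-pull top at the open end (325,268). On to the mandarin.

>>> step_arm([
  {"x":-0.004,"y":0.001,"z":-0.019,"ax":0,"ay":-6.5,"az":-0.1,"claw":0.09},
  {"x":-0.007,"y":0.001,"z":-0.019,"ax":0,"ay":-6.5,"az":-0.1,"claw":0.09},
  {"x":-0.009,"y":0.001,"z":-0.018,"ax":0,"ay":-6.5,"az":-0.1,"claw":0.09},
  {"x":-0.011,"y":0.001,"z":-0.017,"ax":0,"ay":-6.5,"az":-0.1,"claw":0.09},
  {"x":-0.013,"y":0.001,"z":-0.014,"ax":0,"ay":-6.5,"az":-0.1,"claw":0.09},
])

```text
time_s: 9.22
ee_pos: [0.4541, -0.139, 0.1734]
eef_rot: [3.139, -0.319, 1.445]
force: [0.5, -0.1, -0.5]
grip_width: 0.0898
```

>>> step_arm([
  {"x":-0.014,"y":0.001,"z":-0.006,"ax":0,"ay":-6.5,"az":-0.1,"claw":0.09},
  {"x":-0.015,"y":0.001,"z":-0.004,"ax":0,"ay":-6.5,"az":-0.1,"claw":0.09},
  {"x":-0.013,"y":0.001,"z":0,"ax":0,"ay":-5.5,"az":-0.1,"claw":0.09},
  {"x":0,"y":0,"z":0,"ax":0,"ay":0,"az":0,"claw":0.09},
])

```text
time_s: 9.55
ee_pos: [0.4526, -0.1884, 0.1817]
eef_rot: [3.127, 0.031, 1.447]
force: [-1.1, 0.2, -0.5]
grip_width: 0.0905
```

```bash
python3 - <<'E'
import h; h.CLAW=.09
from kin import *
o,_,_,_=snap('wrist','w12')
P,d=cloud('w12')
from scipy.optimize import least_squares
q=P[(np.hypot(P[...,0]-.4535,P[...,1]+.185)<.045)&(P[...,2]>.02)&(P[...,2]<.06)]
s=least_squares(lambda c:np.sqrt(((q-np.r_[c[:2],.0265])**2/np.array([.029,.029,.0265])**2).sum(1))*.028-.028,[.45,-.19],loss='soft_l1',f_scale=.002);print(s.x,len(q),np.median(abs(s.fun)))
plan(MAN+[0,0,.05],Rt([0,0,-1],ax(YAW)[1]),step=.03)
E
```

```text
[ 0.45332502 -0.18583104] 2262 0.0006781734246211913
t 9.6 pos [ 0.4526 -0.1876  0.1817] q [-0.457  0.176  1.732 -0.02   1.212 -0.326] F [0.2 0.2 0.2] w 0.0902
[{"x": 0.001, "y": -0.0, "z": 0.026, "ax": 0.2, "ay": 0.4, "az": -0.2, "claw": 0.09}, {"x": 0.001, "y": -0.0, "z": 0.026, "ax": 0.2, "ay": 0.4, "az": -0.2, "claw": 0.09}, {"x": 0.001, "y": -0.0, "z": 0.026, "ax": 0.2, "ay": 0.4, "az": -0.2, "claw": 0.09}, {"x": 0.001, "y": 0.0, "z": 0.026, "ax": 0.2, "ay": 0.4, "az": -0.2, "claw": 0.09}]
```

View pics/w12.png

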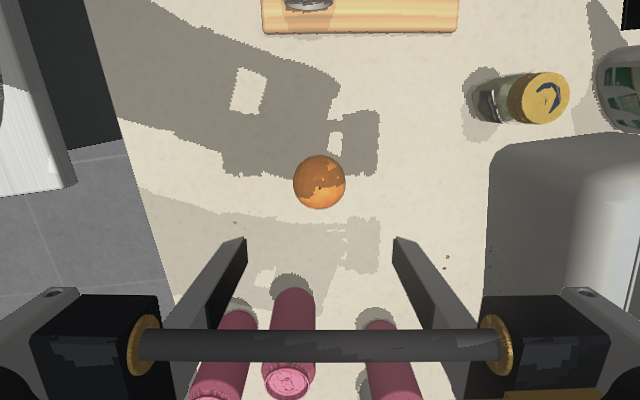

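The mandarin is centred between the fingers at (319,182), and the fit agrees within 1 mm. Descending.

>>> step_arm([
  {"x":0.001,"y":0,"z":0.026,"ax":0.2,"ay":0.4,"az":-0.2,"claw":0.085},
  {"x":0.001,"y":0,"z":0.03,"ax":0.2,"ay":0.4,"az":-0.2,"claw":0.085},
  {"x":0.001,"y":0,"z":0.03,"ax":0.2,"ay":0.4,"az":-0.2,"claw":0.085},
  {"x":0,"y":0,"z":0.022,"ax":0.2,"ay":0.4,"az":-0.2,"claw":0.085},
  {"x":0,"y":0,"z":0,"ax":0,"ay":0,"az":0,"claw":0.085},
])

```text
time_s: 10.02
ee_pos: [0.4537, -0.1846, 0.0713]
eef_rot: [3.14, -0.021, 1.456]
force: [-0.7, 0.5, -1.0]
grip_width: 0.0853
```

```bash
python3 - <<'E'
import h; h.CLAW=.085
from kin import *
plan(np.array([.4548,-.1857,.0125]),Rt([0,0,-1],ax(YAW)[1]),step=.02)
E
```

```text
t 10.02 pos [ 0.4537 -0.1846  0.0713] q [-0.472  0.332  1.821  0.024  0.994 -0.371] F [-0.7  0.5 -1. ] w 0.0853
[{"x": -0.001, "y": 0.0, "z": 0.02, "ax": 0.0, "ay": -0.4, "az": -0.1, "claw": 0.085}, {"x": -0.001, "y": 0.0, "z": 0.02, "ax": 0.0, "ay": -0.4, "az": -0.1, "claw": 0.085}, {"x": -0.0, "y": 0.0, "z": 0.02, "ax": 0.0, "ay": -0.4, "az": -0.1, "claw": 0.085}]
```

>>> step_arm([
  {"x":-0.001,"y":0,"z":0.02,"ax":0,"ay":-0.4,"az":-0.1,"claw":0.085},
  {"x":-0.001,"y":0,"z":0.018,"ax":0,"ay":-0.4,"az":-0.1,"claw":0.085},
  {"x":0,"y":0,"z":0.012,"ax":0,"ay":-0.4,"az":-0.1,"claw":0.085},
  {"x":0,"y":0,"z":0.002,"ax":0,"ay":0,"az":0,"claw":0.085},
])

```text
time_s: 10.35
ee_pos: [0.4537, -0.1864, 0.0201]
eef_rot: [3.14, -0.008, 1.455]
force: [0.1, -0.4, 0.3]
grip_width: 0.085
```

```bash
python3 - <<'E'
import h; h.CLAW=.085
from kin import *
plan(np.array([.4548,-.1857,.0125]),Rt([0,0,-1],ax(YAW)[1]),step=.02)
snap('wrist','w13')
E
```

```text
t 10.35 pos [ 0.4537 -0.1864  0.0201] q [-0.469  0.418  1.849  0.01   0.876 -0.36 ] F [ 0.1 -0.4  0.3] w 0.085
[{"x": 0.001, "y": 0.001, "z": 0.008, "ax": 0.1, "ay": -0.5, "az": -0.2, "claw": 0.085}]
```

View pics/w13.png

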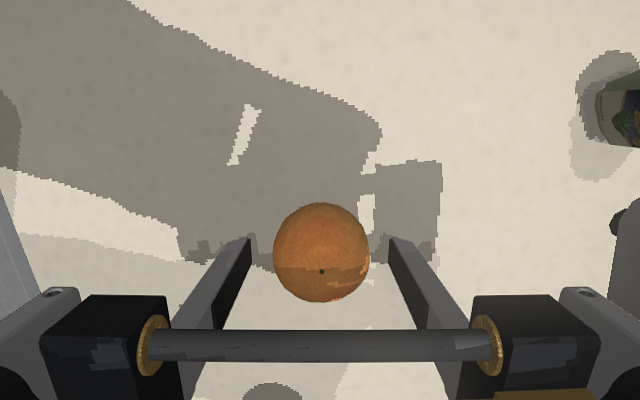

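>>> step_arm([
  {"x":0.001,"y":0.001,"z":0.007,"ax":0.1,"ay":-0.5,"az":-0.2,"claw":0.085},
  {"x":0,"y":0,"z":0,"ax":0,"ay":0,"az":0,"claw":0.075},
  {"x":0,"y":0,"z":0,"ax":0,"ay":0,"az":0,"claw":0.065},
  {"x":0,"y":0,"z":0,"ax":0,"ay":0,"az":0,"claw":0.055},
  {"x":0,"y":0,"z":0,"ax":0,"ay":0,"az":0,"claw":0.048},
], grip_force=8)

```text
time_s: 10.82
ee_pos: [0.4571, -0.1866, 0.0175]
eef_rot: [3.137, 0.0, 1.456]
force: [0.5, -0.6, 0.9]
grip_width: 0.0619
```

>>> step_arm([
  {"x":0,"y":0,"z":0,"ax":0,"ay":0,"az":0,"claw":0.048},
  {"x":0,"y":0,"z":0,"ax":0,"ay":0,"az":0,"claw":0.048},
  {"x":0,"y":0,"z":0,"ax":0,"ay":0,"az":0,"claw":0.048},
  {"x":0,"y":0,"z":-0.012,"ax":0,"ay":0,"az":0,"claw":0.048},
  {"x":0,"y":0,"z":-0.02,"ax":0,"ay":0,"az":0,"claw":0.048},
])

```text
time_s: 11.23
ee_pos: [0.4554, -0.1858, 0.0481]
eef_rot: [3.141, -0.002, 1.456]
force: [0.0, -0.4, -0.4]
grip_width: 0.0539
```

```bash
python3 - <<'E'
import h; h.CLAW=.048
from kin import *
plan(np.array([.4548,-.1857,.13]),Rt([0,0,-1],ax(YAW)[1]),step=.04)
snap('wrist','w14')
E
```

```text
t 11.23 pos [ 0.4554 -0.1858  0.0481] q [-0.463  0.372  1.832  0.002  0.938 -0.35 ] F [ 0.  -0.4 -0.4] w 0.0539
[{"x": 0.0, "y": -0.0, "z": -0.027, "ax": 0.0, "ay": -0.0, "az": -0.1, "claw": 0.048}, {"x": 0.0, "y": -0.0, "z": -0.027, "ax": 0.0, "ay": -0.0, "az": -0.1, "claw": 0.048}, {"x": 0.0, "y": -0.0, "z": -0.027, "ax": 0.0, "ay": -0.0, "az": -0.1, "claw": 0.048}]
```

View pics/w14.png

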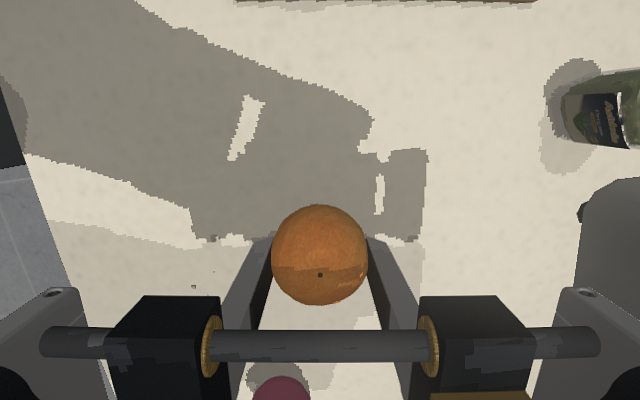

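```bash
python3 - <<'E'
import h; h.CLAW=.048
from kin import *
from scipy.optimize import least_squares
o=pickle.load(open('w14.pkl','rb'))[0]; im=pickle.load(open('w14.pkl','rb'))[1]; P,d=cloud('w14'); Rm=att(o['eef_rot']); Q=(P-np.array(o['ee_pos']))@Rm
hsv=cv2.cvtColor(im,cv2.COLOR_RGB2HSV)
m=(d>0)&(hsv[...,1]>150)&(np.linalg.norm(Q-[0,0,-.015],axis=-1)<.045); q=Q[m]
s=least_squares(lambda c:np.sqrt(((q-c)**2/np.array([.029,.029,.0265])**2).sum(1))*.028-.028,[0,0,-.015],loss='soft_l1',f_scale=.002); print(s.x.round(4),len(q),np.median(abs(s.fun)))
f=s.x; R1=Rt([0,0,-1],ax(YAW)[1]); cup=CR+.1*ax(YAW)[0]+.03*ax(YAW)[1]; cup[2]=.026; tgt=cup+[0,0,.019]-R1@f; print('cup',cup,'tcp',tgt)
p0=np.array(o['ee_pos']); pm=p0+np.array([.01,.03,.09]); plan(pm,R1,step=.036); plan(tgt+[0,0,.08],R1,step=.036,p0=pm,R0=R1)
E
```

```text
[ 0.0004 -0.0016 -0.0091] 7190 0.0004720663585079214
cup [0.57522086 0.06696614 0.026     ] tcp [0.5767975  0.06634625 0.03590221]
t 11.28 pos [ 0.4572 -0.1866  0.0522] q [-0.463  0.366  1.829  0.002  0.942 -0.35 ] F [ 2.5 -0.3  4.4] w 0.0536
[{"x": 0.011, "y": 0.002, "z": -0.029, "ax": 0.1, "ay": 0.0, "az": -0.1, "claw": 0.048}, {"x": 0.011, "y": 0.002, "z": -0.029, "ax": 0.1, "ay": 0.0, "az": -0.1, "claw": 0.048}, {"x": 0.011, "y": 0.002, "z": -0.029, "ax": 0.1, "ay": 0.0, "az": -0.1, "claw": 0.048}]
[{"x": 0.033, "y": 0.012, "z": 0.003, "ax": 0.0, "ay": 0.0, "az": 0.0, "claw": 0.048}, {"x": 0.033, "y": 0.012, "z": 0.003, "ax": 0.0, "ay": 0.0, "az": 0.0, "claw": 0.048}, {"x": 0.033, "y": 0.012, "z": 0.003, "ax": 0.0, "ay": 0.0, "az": 0.0, "claw": 0.048}, {"x": 0.033, "y": 0.012, "z": 0.003, "ax": 0.0, "ay": 0.0, "az": 0.0, "claw": 0.048}, {"x": 0.033, "y": 0.012, "z": 0.003, "ax": 0.0, "ay": 0.0, "az": 0.0, "claw": 0.048}]
[{"x": 0.033, "y": 0.012, "z": 0.003, "ax": 0.0, "ay": 0.0, "az": 0.0, "claw": 0.048}, {"x": 0.033, "y": 0.012, "z": 0.003, "ax": 0.0, "ay": 0.0, "az": 0.0, "claw": 0.048}]
```

>>> step_arm([
  {"x":0.011,"y":0.002,"z":-0.029,"ax":0.1,"ay":0,"az":-0.1,"claw":0.048},
  {"x":0.011,"y":0.002,"z":-0.029,"ax":0.1,"ay":0,"az":-0.1,"claw":0.048},
  {"x":0.018,"y":0.004,"z":-0.022,"ax":0.1,"ay":0,"az":-0.1,"claw":0.048},
  {"x":0.033,"y":0.012,"z":0,"ax":0,"ay":0,"az":0,"claw":0.048},
  {"x":0.033,"y":0.012,"z":0,"ax":0,"ay":0,"az":0,"claw":0.048},
], grip_force=10)

```text
time_s: 11.7
ee_pos: [0.5004, -0.0857, 0.1365]
eef_rot: [3.139, 0.0, 1.454]
force: [0.3, -0.7, -1.1]
grip_width: 0.0535
```

>>> step_arm([
  {"x":0.033,"y":0.012,"z":0.003,"ax":0,"ay":0,"az":0,"claw":0.048},
  {"x":0.033,"y":0.012,"z":0.003,"ax":0,"ay":0,"az":0,"claw":0.048},
  {"x":0.03,"y":0.012,"z":0.003,"ax":0,"ay":0,"az":0,"claw":0.048},
  {"x":0.02,"y":0.008,"z":0.003,"ax":0,"ay":0,"az":0,"claw":0.048},
])

```text
time_s: 12.03
ee_pos: [0.5611, 0.0315, 0.1255]
eef_rot: [3.134, -0.0, 1.454]
force: [0.2, -1.1, -1.0]
grip_width: 0.0539
```

```bash
cat >> h.py <<'E'
F_T=np.array([.0004,-.0016,-.0091])
def cup_tcp(dz=0):
    R1=Rt([0,0,-1],ax(YAW)[1]); cup=CR+.1*ax(YAW)[0]+.03*ax(YAW)[1]; cup[2]=.045+dz; return cup-R1@F_T,R1
E
python3 - <<'E'
import h; h.CLAW=.048
from kin import *
plan(*cup_tcp(.04),step=.036)
snap('wrist','w15')
E
```

```text
t 12.03 pos [0.5611 0.0315 0.1255] q [-9.000e-03  3.990e-01  1.582e+00 -1.000e-03  1.153e+00  1.080e-01] F [ 0.2 -1.1 -1. ] w 0.0539
[{"x": 0.018, "y": 0.006, "z": 0.025, "ax": 0.2, "ay": 0.0, "az": -0.1, "claw": 0.048}, {"x": 0.018, "y": 0.006, "z": 0.025, "ax": 0.2, "ay": 0.0, "az": -0.1, "claw": 0.048}]
```

View pics/w15.png

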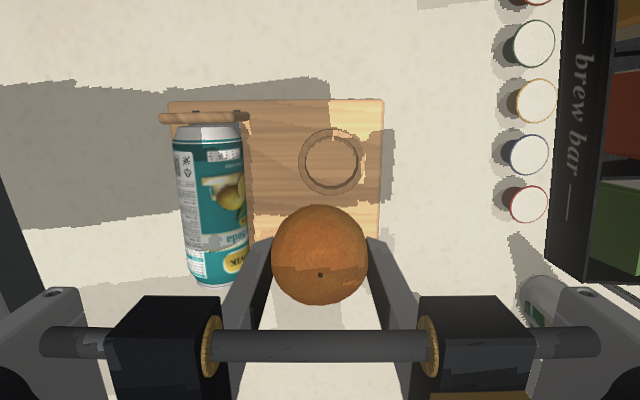

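The can lies flush to the plate, and the cup is at (331,161). I'll re-measure the cup and descend.

```bash
python3 - <<'E'
from kin import *
im=cv2.imread('pics/w15.png'); cv2.imwrite('pics/c15.png',cv2.resize(im[90:300,150:400],(750,630))[:600])
print(world('w15',[[331,161]],.026))
E
```

```text
[[0.57527003 0.0689292  0.026     ]]
```

View pics/c15.png

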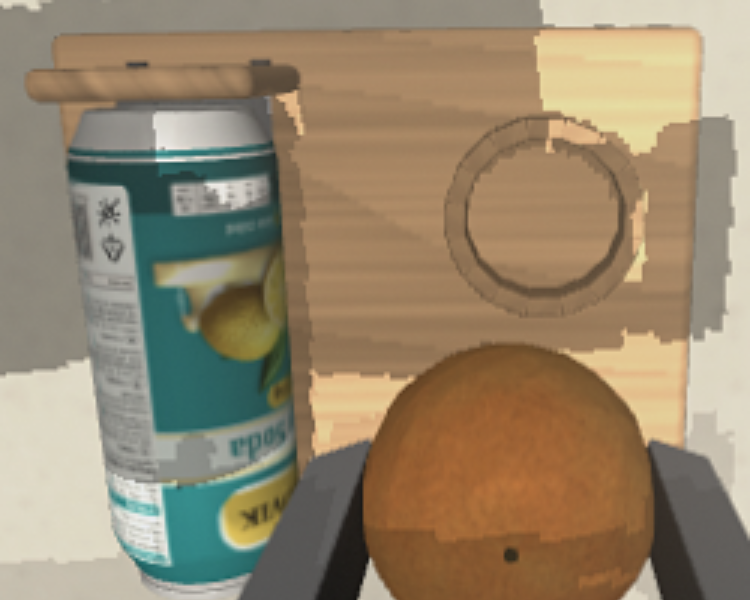

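>>> step_arm([
  {"x":0.018,"y":0.006,"z":0.012,"ax":0.2,"ay":0,"az":-0.1,"claw":0.048},
  {"x":0.016,"y":0.005,"z":0.012,"ax":0.2,"ay":0,"az":-0.1,"claw":0.048},
  {"x":0,"y":0,"z":0.01,"ax":0,"ay":0,"az":0,"claw":0.048},
])

```text
time_s: 12.33
ee_pos: [0.5788, 0.0698, 0.0903]
eef_rot: [3.138, -0.001, 1.462]
force: [-0.4, -1.0, -0.8]
grip_width: 0.0534
```

```bash
python3 - <<'E'
import h; h.CLAW=.048
from kin import *
plan(*cup_tcp(.015),step=.015)
snap('wrist','w16')
E
```

```text
t 12.33 pos [0.5788 0.0698 0.0903] q [5.700e-02 4.860e-01 1.545e+00 1.000e-03 1.107e+00 1.650e-01] F [-0.4 -1.  -0.8] w 0.0534
[{"x": -0.001, "y": -0.001, "z": 0.013, "ax": 0.1, "ay": -0.0, "az": 0.1, "claw": 0.048}, {"x": -0.001, "y": -0.001, "z": 0.013, "ax": 0.1, "ay": -0.0, "az": 0.1, "claw": 0.048}, {"x": -0.001, "y": -0.001, "z": 0.013, "ax": 0.1, "ay": -0.0, "az": 0.1, "claw": 0.048}]
```

View pics/w16.png

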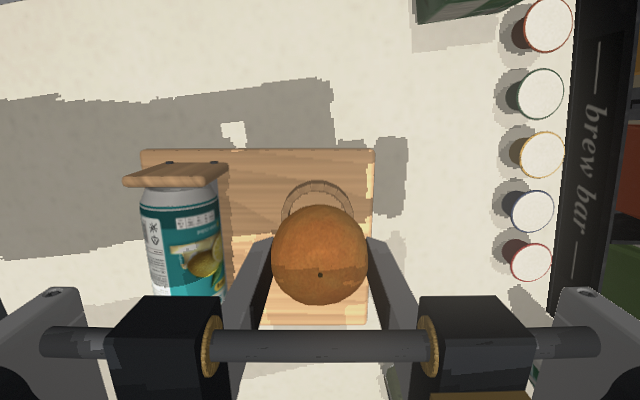

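>>> step_arm([
  {"x":-0.001,"y":-0.001,"z":0.013,"ax":0.1,"ay":0,"az":0.1,"claw":0.048},
  {"x":-0.001,"y":-0.001,"z":0.012,"ax":0.1,"ay":0,"az":0.1,"claw":0.048},
  {"x":0,"y":-0.001,"z":0.01,"ax":0.1,"ay":0,"az":0,"claw":0.048},
  {"x":0,"y":0,"z":0,"ax":0,"ay":0,"az":0,"claw":0.048},
])

```text
time_s: 12.72
ee_pos: [0.5727, 0.0648, 0.05]
eef_rot: [-3.135, 0.0, 1.457]
force: [0.2, 0.8, -1.7]
grip_width: 0.0538
```

```bash
python3 - <<'E'
import h; h.CLAW=.048
from kin import *
plan(*cup_tcp(.0),step=.006)
snap('wrist','w17')
E
```

```text
t 12.72 pos [0.5727 0.0648 0.05  ] q [4.900e-02 5.320e-01 1.582e+00 1.000e-03 1.035e+00 1.620e-01] F [ 0.2  0.8 -1.7] w 0.0538
[{"x": 0.001, "y": 0.001, "z": 0.005, "ax": -0.1, "ay": 0.0, "az": -0.0, "claw": 0.048}, {"x": 0.001, "y": 0.001, "z": 0.005, "ax": -0.1, "ay": 0.0, "az": -0.0, "claw": 0.048}, {"x": 0.001, "y": 0.001, "z": 0.005, "ax": -0.1, "ay": 0.0, "az": -0.0, "claw": 0.048}]
```

View pics/w17.png

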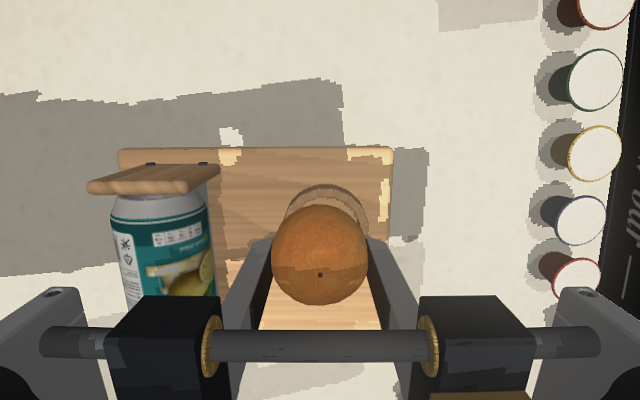

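>>> step_arm([
  {"x":0.001,"y":0.0015,"z":0.004,"ax":-0.1,"ay":0,"az":0,"claw":0.048},
  {"x":0.001,"y":0.0015,"z":0.004,"ax":-0.1,"ay":0,"az":0,"claw":0.048},
  {"x":0.0005,"y":0.001,"z":0.002,"ax":0,"ay":0,"az":0,"claw":0.048},
  {"x":0,"y":0,"z":0,"ax":0,"ay":0,"az":0,"claw":0.048},
])

```text
time_s: 13.1
ee_pos: [0.5789, 0.0662, 0.0421]
eef_rot: [3.14, -0.0, 1.456]
force: [-0.3, -0.3, 0.6]
grip_width: 0.0539
```

```bash
python3 - <<'E'
import h; h.CLAW=.048
from kin import *
plan(*cup_tcp(.0),step=.003)
snap('side','side18'); im=cv2.imread('pics/side18.png'); cv2.imwrite('pics/c18.png',cv2.resize(im[120:260,200:380],None,fx=4,fy=4,interpolation=cv2.INTER_CUBIC))
E
```

```text
t 13.1 pos [0.5789 0.0662 0.0421] q [0.051 0.551 1.574 0.    1.016 0.166] F [-0.3 -0.3  0.6] w 0.0539
[{"x": -0.0, "y": -0.001, "z": 0.002, "ax": 0.0, "ay": -0.0, "az": -0.1, "claw": 0.048}, {"x": -0.0, "y": -0.001, "z": 0.002, "ax": 0.0, "ay": -0.0, "az": -0.1, "claw": 0.048}, {"x": -0.0, "y": -0.001, "z": 0.002, "ax": 0.0, "ay": -0.0, "az": -0.1, "claw": 0.048}]
```

View pics/c18.png

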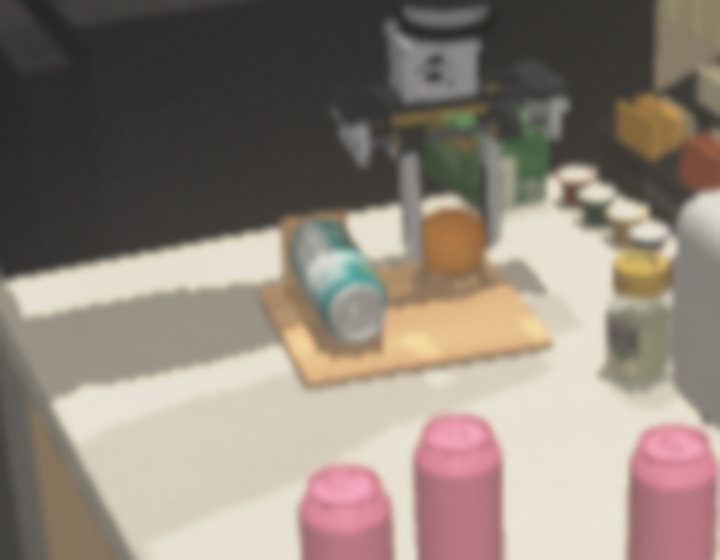

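>>> step_arm([
  {"x":0,"y":-0.001,"z":0.002,"ax":0,"ay":0,"az":-0.1,"claw":0.048},
  {"x":0,"y":-0.001,"z":0.002,"ax":0,"ay":0,"az":-0.1,"claw":0.048},
  {"x":0,"y":0,"z":0.001,"ax":0,"ay":0,"az":0,"claw":0.048},
])

```text
time_s: 13.4
ee_pos: [0.5772, 0.0665, 0.0377]
eef_rot: [3.139, -0.001, 1.46]
force: [0.4, -0.1, -0.0]
grip_width: 0.0537
```

>>> step_arm([
  {"x":0,"y":0,"z":0.001,"ax":0,"ay":0,"az":0,"claw":0.048},
  {"x":0,"y":0,"z":0,"ax":0,"ay":0,"az":0,"claw":0.048},
])

```text
time_s: 13.57
ee_pos: [0.5771, 0.0666, 0.0365]
eef_rot: [3.139, -0.001, 1.46]
force: [-0.5, 1.4, -0.6]
grip_width: 0.0537
```

```bash
python3 - <<'E'
import h; h.CLAW=.048
from kin import *
plan(*cup_tcp(.0),step=.003)
E
```

```text
t 13.57 pos [0.5771 0.0666 0.0365] q [0.052 0.555 1.583 0.    1.001 0.162] F [-0.5  1.4 -0.6] w 0.0537
[{"x": -0.0, "y": -0.0, "z": 0.001, "ax": 0.2, "ay": -0.0, "az": 0.1, "claw": 0.048}]
```

>>> step_arm([
  {"x":0,"y":0,"z":0.001,"ax":0,"ay":0,"az":0,"claw":0.048},
  {"x":0,"y":0,"z":0.0005,"ax":0,"ay":0,"az":0,"claw":0.048},
])

```text
time_s: 13.73
ee_pos: [0.5773, 0.0669, 0.0354]
eef_rot: [3.138, -0.001, 1.46]
force: [-3.2, 2.1, 5.0]
grip_width: 0.0538
```

>>> step_arm([
  {"x":0,"y":0,"z":0.001,"ax":0,"ay":0,"az":0,"claw":0.048},
  {"x":0,"y":0,"z":0,"ax":0,"ay":0,"az":0,"claw":0.048},
])

```text
time_s: 13.9
ee_pos: [0.5773, 0.0672, 0.0352]
eef_rot: [3.138, -0.001, 1.46]
force: [-1.3, -0.7, 1.3]
grip_width: 0.0536
```

The mandarin has touched the rim (Fz +5 N, then +1 N), at the expected height. Releasing.

>>> step_arm([
  {"x":0,"y":0,"z":0,"ax":0,"ay":0,"az":0,"claw":0.055},
  {"x":0,"y":0,"z":0,"ax":0,"ay":0,"az":0,"claw":0.058},
  {"x":0,"y":0,"z":0,"ax":0,"ay":0,"az":0,"claw":0.062},
  {"x":0,"y":0,"z":0,"ax":0,"ay":0,"az":0,"claw":0.068},
  {"x":0,"y":0,"z":0,"ax":0,"ay":0,"az":0,"claw":0.072},
])

```text
time_s: 14.32
ee_pos: [0.5775, 0.067, 0.035]
eef_rot: [3.138, -0.001, 1.46]
force: [0.6, 0.5, 0.2]
grip_width: 0.0704
```

>>> step_arm([
  {"x":0,"y":0,"z":-0.008,"ax":0,"ay":0,"az":0,"claw":0.074},
  {"x":0,"y":0,"z":-0.02,"ax":0,"ay":0,"az":0,"claw":0.074},
  {"x":0,"y":0,"z":-0.03,"ax":0,"ay":0,"az":0,"claw":0.074},
  {"x":0,"y":0,"z":-0.035,"ax":0,"ay":0,"az":0,"claw":0.074},
  {"x":0,"y":0,"z":-0.035,"ax":0,"ay":0,"az":0,"claw":0.074},
])

```text
time_s: 14.73
ee_pos: [0.5734, 0.0665, 0.1616]
eef_rot: [-3.132, 0.001, 1.46]
force: [0.5, -0.0, 0.0]
grip_width: 0.074
```

>>> step_arm([
  {"x":-0.02,"y":-0.02,"z":-0.03,"ax":0,"ay":0,"az":0,"claw":0.074},
  {"x":-0.02,"y":-0.02,"z":-0.03,"ax":0,"ay":0,"az":0,"claw":0.074},
  {"x":-0.02,"y":-0.02,"z":-0.01,"ax":0,"ay":0,"az":0,"claw":0.074},
  {"x":0,"y":0,"z":0,"ax":0,"ay":0,"az":0,"claw":0.074},
])

```text
time_s: 15.07
ee_pos: [0.5077, 0.013, 0.2438]
eef_rot: [3.139, 0.0, 1.462]
force: [0.8, 0.6, 0.3]
grip_width: 0.0741
```

```bash
python3 - <<'E'
from kin import *
from scipy.optimize import least_squares
o,im,_,_=snap('wrist','w20'); snap('side','side20'); snap('scene','scene20'); print(o['time_s'],o['ee_pos'])
a=cv2.imread('pics/w20.png'); b=cv2.imread('pics/side20.png')
cv2.imwrite('pics/c20.png',cv2.resize(a[20:320,180:560],(760,600)))
P,d=cloud('w20'); hsv=cv2.cvtColor(im,cv2.COLOR_RGB2HSV); X,Y=ax(YAW)
q=P[(d>0)&(np.hypot(P[...,0]-.575,P[...,1]-.067)<.03)&(P[...,2]>.045)]
s=least_squares(lambda c:np.sqrt(((q-c)**2/np.array([.029,.029,.0265])**2).sum(1))*.028-.028,[.575,.067,.045],loss='soft_l1',f_scale=.002)
print('mandarin',s.x.round(4),'vs cup',(CR+.1*X+.03*Y).round(4))
L=(P-CR)
l=np.stack([L@X,L@Y,L[...,2]],-1)
m=(d>0)&(abs(l[...,0])<.024)&(l[...,2]>.005)&(l[...,2]<.03)&(l[...,1]>-.09)&(l[...,1]<.064); q=l[m]
s=least_squares(lambda v:np.hypot(q[:,0]-v[0]-v[2]*q[:,1],q[:,2]-v[1]-v[3]*q[:,1])-.0265,[0,0,0,0],loss='soft_l1',f_scale=.001)
print('can x,z,slopes rel cradle',s.x.round(4),np.median(abs(s.fun)),'y range',np.percentile(q[:,1],[.3,99.7]).round(4))
m=(d>0)&(abs(l[...,0])<.01)&(l[...,2]>-.01)&(l[...,1]>.04)&(l[...,1]<.085); t=l[m]; t=t[np.argsort(t[:,1])]
for y0 in np.arange(.05,.084,.002):
    w=t[abs(t[:,1]-y0)<.001]; print(round(y0,3),len(w),w[:,2].min().round(4) if len(w) else '',w[:,2].max().round(4) if len(w) else '')
E
```

```text
15.0667 [0.5076676  0.01299382 0.24384575]
mandarin [0.5728 0.0665 0.0933] vs cup [0.5752 0.067  0.0505]
can x,z,slopes rel cradle [ 0.0002 -0.0014  0.0056 -0.001 ] 0.000538086304606859 y range [-0.0692  0.0635]
0.05 38 0.0228 0.0268
0.052 38 0.0223 0.0268
0.054 38 0.0214 0.026
0.056 38 0.0209 0.0254
0.058 38 0.0197 0.024
0.06 38 0.0185 0.0235
0.062 38 0.017 0.0225
0.064 34 0.0154 0.0207
0.066 2 0.0081 0.009
0.068 55 0.0055 0.0206
0.07 38 0.018 0.0216
0.072 37 0.019 0.0214
0.074 37 0.0162 0.0211
0.076 0  
0.078 0  
0.08 0  
0.082 0
```

View pics/c20.png

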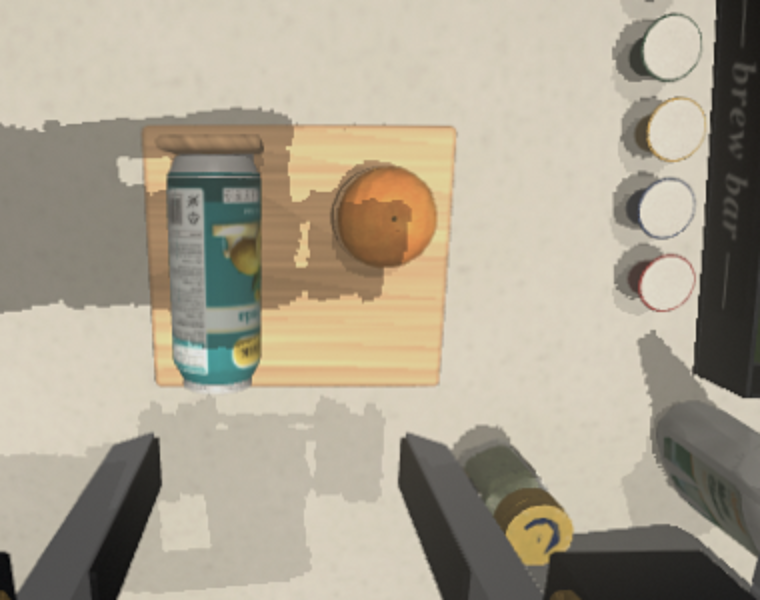

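View pics/side20.png

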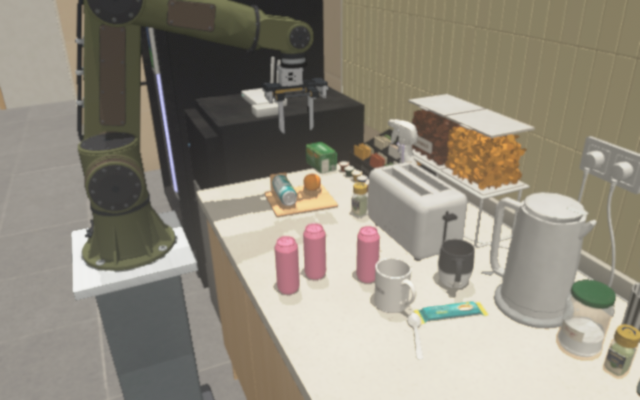

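The can is within 0.2 mm laterally, and its bottom is 1–2 mm from the plate. The mandarin sphere fit converged to the wrong side (z = 0.093), so I'll redo it from the same picture. I'll also check the mug and jar and that everything is at rest.

```bash
python3 - <<'E'
from kin import *
from scipy.optimize import least_squares
P,d=cloud('w20')
q=P[(d>0)&(np.hypot(P[...,0]-.575,P[...,1]-.067)<.04)&(P[...,2]>.04)]; print('top',q[:,2].max())
s=least_squares(lambda c:np.sqrt(((q-np.r_[c])**2/np.array([.029,.029,.0265])**2).sum(1))*.028-.028,[.575,.067,.04],bounds=([.5,0,.02],[.65,.15,.06]),loss='soft_l1',f_scale=.002); print('mandarin',s.x.round(4),np.median(abs(s.fun)))
for t0,t1 in [('scene0','scene20'),('side0','side20')]:
    A,da=cloud(t0);B,db=cloud(t1)
    for n,x,y,r,z0,z1 in [('jar',.645,-.127,.04,.085,.11),('mug',.51,-.54,.1,.08,.11)]:
        f=lambda P,d:P[(np.hypot(P[...,0]-x,P[...,1]-y)<r)&(P[...,2]>z0)&(P[...,2]<z1)&(d>0)].mean(0).round(4)
        print(t0,n,f(A,da),f(B,db))
o=ctrl.get_obs(); print(o['time_s'],np.abs(o['joint_vel']).max(),o['force'].round(2))
E
```

```text
top 0.3793578131428846
mandarin [0.5702 0.0463 0.06  ] 0.28724940985963054
scene0 jar [ 0.642  -0.1234  0.0934] [ 0.6414 -0.1227  0.094 ]
scene0 mug [ 0.5095 -0.5273  0.0895] [ 0.5106 -0.5266  0.0895]
side0 jar [ 0.645 -0.128  0.094] [ 0.6451 -0.128   0.0941]
side0 mug [ 0.5116 -0.5216  0.0908] [ 0.5118 -0.5216  0.0906]
15.2167 0.03984216142181902 [0.32 0.4  0.58]
```

```bash
python3 - <<'E'
from kin import *
from scipy.optimize import least_squares
P,d=cloud('w20')
q=P[(d>0)&(np.hypot(P[...,0]-.575,P[...,1]-.067)<.04)&(P[...,2]>.04)&(P[...,2]<.09)]; print('top',q[:,2].max(),len(q))
s=least_squares(lambda c:np.sqrt(((q-np.r_[c])**2/np.array([.029,.029,.0265])**2).sum(1))*.028-.028,[.575,.067,.045],loss='soft_l1',f_scale=.002); print('mandarin',s.x.round(4),np.median(abs(s.fun)))
E
```

```text
top 0.07217406217418204 2001
mandarin [0.5757 0.0672 0.0449] 0.00052936030593825
```

The mandarin is at (0.5757, 0.0672, 0.0449) and the cup at (0.5752, 0.0670), at its seated height of 0.045. Everything is at rest, so I'm handing in.

```bash
python3 -c "
from station import ticket
print(ticket.hand_in())"
```

```text
the job is handed in; nothing more can be done
None
```

I laid the teal drinks can in the steel cradle, then set the mandarin in the cup, and handed in at about 15.2 s of the 48 s allowed. No verdict was reported.

**How the can went in:** I gripped it at mid-height, turned it a quarter turn in the air, and lowered it in 1 mm steps until the cradle took its weight. Only then did I open the fingers.

**Last checks, from the final pictures before hand-in:**
- **Can:** it lies within about 0.2 mm of the trough axis sideways and about 1.4 mm below the nominal height, which is within the calibration error. Its bottom is about 1–2 mm from the end plate and its ring-pull top is at the open end.
- **Mandarin:** it sits within 1 mm of the cup centre, with its centre 44.9 mm above the worktop; the seated height is 45 mm.
- **Mug and spice jar:** unchanged within about 1 mm in both fixed cameras.
- **Robot:** the gripper was clear of everything, and the highest tool force in any reading was about 7 N.

**Failed or disagreeing:**
- My first three move calls were refused because the rows left out some keys. Nothing moved.
- The first two mandarin fits after placing were wrong: one settled on a false height, the other picked up gripper points. A filtered refit of the same picture gave the numbers above.
- The wrist camera showed a steady sideways bias of about 1.7 mm. I measured held objects and targets with that same camera so the bias cancelled.

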